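Discharge, unlatch and unload the high-voltage test chamber

ROBOT

A 6-joint arm with a two-finger parallel gripper is mounted at the origin on the work surface. World frame = base frame: x ahead of the robot, y to its left, z up, the work surface at z = 0. Lengths are in mm, angles in rad, forces in N, time in s.
With the tool pointing down it reaches from about 300 to 775 mm from the base axis. Payload 14.6 kg.
Tool frame: the origin (TCP) lies at the very end of the fingers, on their centre line; the grasp point (between the pads) lies manip.grip_depth behind it (manip.grip_depth is the distance from the TCP to the grasp point, in mm); x points along the fingers, z is the direction in which the jaws open and shut, and the axes are right-handed (so a half turn about x gives the same grasp; the last joint's range is limited). The gripper opens to 94 mm and grips with 3 to 60 N. Pads are 16 mm wide; open, the fingers measure 119 mm over their backs; the gripper's body (75 mm by 177 mm) begins 78 mm behind the grasp point.
Start: joints at [1.221, 0.3, 1.521, -0, 1.321, -0.067], TCP at [153.473, 528.143, 205.446] pointing down, gripper open.
Joint ranges: [-3.03, 3.03], [-0.79, 2.21], [0.23, 2.52], [-1.04, 4.18], [0, 3.07], [-2.55, 2.55]. Speed limits (rad/s): [2.22, 2.22, 2.57, 3.14, 3.14, 3.14].

INTERFACE

Orientations are given as [roll, pitch, yaw] about the fixed x, y, z axes, in that order (R = Rz(yaw) Ry(pitch) Rx(roll)).
In Python, from cell import manip gives the robot as it stands.
- The arm moves only by the tool step_arm, never from a script. Its argument "commands" is one flat list of numbers, 7 for each row, row after row: the shift along the tool's x, y, z in m, then the turn, a rotation vector about the tool's x, y, z in degrees, then the finger opening in m, from 0 to 0.094. A call has 1 to 5 rows; each row shifts and turns the commanded pose from where the row before left it, along the tool's axes as they then stand; what a row does not reach is not made up. A row lasts 1/8 s, in which the tool goes at most 62.5 mm and 10.7 degrees, less where a joint would pass 70% of its speed; a pose out of reach is approached as far as the arm can. A call with a gripper value outside its range is refused whole. The fingers move at their own pace and stop on an object; "squeeze" is the grip in N (left out, the last holds). Time passes only in rows, so rows that do not move let the fingers close. It gives the time, the measured TCP pose, the force and the opening at its end, in the units of the state.
- manip.read_state(): the state, without advancing time (a new reading comes with each control period).
- manip.camera(name): name is "scene" or "top"; returns the picture (400x640x3 uint8, red, green, blue); there is no depth.
- manip.camera_model(name): a dict with "intrinsics" (3x3 intrinsics, pixels), "origin" and "orientation" of the camera in the world. Camera axes: x right, y up, looking along -z (the intrinsics and any distortion apply to the point x, -y, -z); pixel columns grow to the right and rows downward; lengths in mm; the calibration is good to about 2 mm. A picture is of the moment at which its call begins. camera_model takes no time and is no camera call.
- manip.sign_off(): hands the job in, once; it reports no verdict.
Trained networks look in the newest picture that a camera, given by its name, has taken for a name from the list of things; names that differ only in an ending like _2 or _b are one class to them, and where a whole thing is asked for, a point or a joint stands for the part that bears it (a point fixed in the world has none). Each returns a list of dicts, best first, with "score" (0 to 1); they miss things now and then, are a little off and sometimes report something else, mostly with a low value. They report only what shows in the picture. A call takes as long as a camera call.
- manip.find_in(thing, camera): "centre" ([row, column] in pixels, amid what is visible of it).
- manip.outline_of(thing, camera): "pixels" (400x640 bool, what is visible of it) and "centre" ([row, column] in pixels, amid what is visible of it).
The state is a dict: "clock": time; "joints": joint angles; "qd": joint speeds; "effort": joint torques, N m; "eef_pos": TCP position; "eef_rot": TCP orientation; "wrist_force": force on the tool from outside, world axes, zero at the start; "moment": the same for the moment, N m; "finger_gap": finger opening in mm.
Only numpy, scipy, OpenCV 4.12 (cv2) and the standard library are available. Lean on these libraries where they do the work, as an engineer would, in place of code of your own. Each camera call takes 0.05 s, during which the arm holds its last target. There are 200 camera calls.

TASK

The high-voltage test of the power modules is over: turn the spring-return discharge knob on the small switch box clockwise to its stop, hold it there for at least one second and let it spring back. Only then lift the lever of the test chamber's draw latch until its hook comes free, open the lid all the way so that it stays up, and put every module from the chamber flat on the floor of the tray. When all are out, close the lid again, leaving the latch undone, and do not disturb the other things on the bench.

Things in the scene. Friction and masses are not known exactly. Their poses are not given: they have to be found in the camera images.
- switch_station: Small grey switch box, fixed, 95 (x) x 85 (y) x 55 mm, with a steel collar (58 mm across) to 61 mm and the black discharge knob on top. Origin: centre of the underside.
- discharge_knob (a joint): Angle of the discharge knob: 0 at rest, grows as it is turned clockwise seen from above, stop at 1.0 rad. A spring turns it back (about 0.025 N m at rest, 0.085 N m at the stop) as soon as it is let go.
- knob_grip (a point): Point on the knob's upright axis, halfway up its grip bar. The bar is 44 mm long (along this point's x), 14 mm wide (y) and reaches from 14 mm below to 11 mm above this point; under it is a round skirt 48 mm across.
- test_box: Grey high-voltage test chamber, fixed, 170 deep (x) x 250 wide (y) mm, open-topped under its lid; inner floor (steel plate) 65 mm and rim 110 mm above the bench, walls 5 mm; a pale terminal strip 34 mm high fills the back 34 mm of the floor. Its front, with the latch at the middle of its width, looks along its -x. Origin: centre of the underside.
- lid (a joint): Angle of the chamber's lid: 0 shut, grows as its front edge is raised, 1.70 rad at its stop, just past upright, where it stays by its own weight; let go before upright it sinks shut slowly (damped hinge). 400 g.
- lid_hinge (a point): Middle of the lid's hinge axis (along the chamber's y), at the far rim. The lid reaches 170 mm forward from it and is 14 mm thick, its underside level with the rim.
- lid_ball (a point): Centre of the black ball, 26 mm across, by which the lid is lifted; on a stud on the lid's top, its centre 26 mm above the top. With the lid shut it lies 140 mm in front of (chamber -x) and 40 mm above the hinge axis.
- latch_lever (a joint): Angle of the draw-latch lever: 0 latched, hanging down; grows as its lower end is pulled out from the chamber's front and up; stop at 2.2 rad. Spring tension holds it at 0 until it is past centre (about 0.3 rad, about 2 N at the grip point); from about 1.8 rad on the slack hook has cleared the keeper and springs away. The lever has friction and stays where it is left.
- latch_pivot (a point): Middle of the lever's pivot axis (along the chamber's y), 16 mm in front of the chamber's front face, 78 mm above the bench.
- lever_grip (a point): Point on the lever, 42 mm from its pivot, good to grip. The lever is a steel bar 24 mm wide (chamber y), 8 mm thick, from 6 to 52 mm from the pivot; when latched it slopes 0.2 rad away from the front face, so this point is 8 mm further out (chamber -x) and 41 mm lower than the pivot. Free at both sides.
- hook_bar (a point): Middle of the hook's crossbar (wire loop 17 mm wide, 4 mm thick, pivoted on the lever 13 mm from its pivot).
- keeper (a point): The crossbar's seat on the keeper, a steel ledge 13 mm wide with an upturned lip on the lid's front edge. hook_bar lies here when latched; it is free when more than 20 mm away.
- tray: Grey tray for tested modules, fixed, 250 (x) x 180 (y) x 22 mm, walls 4 mm, inner floor 4 mm above its underside. Origin: centre of the underside.
- module_1: Power module, one of up to four alike, loose, about 180 g: aluminium base plate 84 (x) x 44 (y) x 5 mm carrying, at its centre, a dark block 26 (x) x 36 (y) mm that rises from 5 to 39 mm: grip the block across its 26 mm. Origin: centre of the underside; z up, x along the 84 mm side. None if this module is absent.
- module_2: Power module, one of up to four alike, loose, about 180 g: aluminium base plate 84 (x) x 44 (y) x 5 mm carrying, at its centre, a dark block 26 (x) x 36 (y) mm that rises from 5 to 39 mm: grip the block across its 26 mm. Origin: centre of the underside; z up, x along the 84 mm side. None if this module is absent.
- module_3: Power module, one of up to four alike, loose, about 180 g: aluminium base plate 84 (x) x 44 (y) x 5 mm carrying, at its centre, a dark block 26 (x) x 36 (y) mm that rises from 5 to 39 mm: grip the block across its 26 mm. Origin: centre of the underside; z up, x along the 84 mm side. None if this module is absent.
- module_4: Power module, one of up to four alike, loose, about 180 g: aluminium base plate 84 (x) x 44 (y) x 5 mm carrying, at its centre, a dark block 26 (x) x 36 (y) mm that rises from 5 to 39 mm: grip the block across its 26 mm. Origin: centre of the underside; z up, x along the 84 mm side. None if this module is absent.
- multimeter: Orange hand multimeter, loose bystander, 160 x 78 x 34 mm. Origin: centre of the underside.
- solder_reel: Metal solder reel standing on its end, loose bystander, 58 mm across, 46 mm high. Origin: centre of the underside.
- heat_sink: Small finned heat sink, loose bystander, 60 x 36 x 25 mm. Origin: centre of the underside.

How it is judged (in metres and radians):
On the way, in this order (a step that is already met when the one before it is completed fails the run):
1. the discharge knob is held at its stop for one second (value of joint discharge_knob above 0.93 rad), for 1 s.
2. the knob has been let go and is back at rest (value of joint discharge_knob below 0.08 rad), for 0.2 s.
3. the latch is undone: its hook is more than 20 mm from the keeper, the lid still shut (distance between hook_bar and keeper above 0.02 m and value of joint lid below 0.08 rad), for 0.2 s.
4. the lid is open at its stop (value of joint lid above 1.62 rad), for 0.3 s.
5. all modules lie flat in the tray, the lid still open (x of module_1 in the frame of tray between -0.115 and 0.115 m and y of module_1 in the frame of tray between -0.08 and 0.08 m and z of each of module_1, module_2, module_3, module_4 in the frame of tray below 0.01 m and angle between each of module_1, module_2, module_3, module_4's own z axis and vertical below 0.12 rad and x of module_2 in the frame of tray between -0.115 and 0.115 m and y of module_2 in the frame of tray between -0.08 and 0.08 m and x of module_3 in the frame of tray between -0.115 and 0.115 m and y of module_3 in the frame of tray between -0.08 and 0.08 m and x of module_4 in the frame of tray between -0.115 and 0.115 m and y of module_4 in the frame of tray between -0.08 and 0.08 m and value of joint lid above 1.4 rad), for 0.3 s.
At the end, for the whole second after the job is handed in: Every module lies at rest, flat (within 0.12 rad) on the floor of the tray (its origin inside the walls and less than 10 mm above the tray's underside); the lid is shut (under 0.04 rad), the hook is more than 20 mm from the keeper and the discharge knob is at rest (under 0.08 rad) (x of module_1 in the frame of tray between -0.115 and 0.115 m and y of module_1 in the frame of tray between -0.08 and 0.08 m and z of each of module_1, module_2, module_3, module_4 in the frame of tray below 0.01 m and angle between each of module_1, module_2, module_3, module_4's own z axis and vertical below 0.12 rad and x of module_2 in the frame of tray between -0.115 and 0.115 m and y of module_2 in the frame of tray between -0.08 and 0.08 m and x of module_3 in the frame of tray between -0.115 and 0.115 m and y of module_3 in the frame of tray between -0.08 and 0.08 m and x of module_4 in the frame of tray between -0.115 and 0.115 m and y of module_4 in the frame of tray between -0.08 and 0.08 m and value of joint lid below 0.04 rad and distance between hook_bar and keeper above 0.02 m and value of joint discharge_knob below 0.08 rad and linear speed of each of module_1, module_2, module_3, module_4 below 0.02 m/s); the robot touches nothing.
It fails at once if the multimeter is disturbed (moved more than 30 mm) (distance of multimeter from where it was at the start of the episode above 0.03 m).
It fails at once if the solder reel is disturbed (moved more than 30 mm) (distance of solder_reel from where it was at the start of the episode above 0.03 m).
It fails at once if the heat sink is disturbed (moved more than 30 mm) (distance of heat_sink from where it was at the start of the episode above 0.03 m).
Of module_1, module_2, module_3, module_4 only 2 to 4 are there at a start; the rules pass over those that are not, and their reading is None.
At some moment in a run one of module_1, module_2, module_3, module_4 may be knocked a few centimetres aside while the robot is not near it.
Once in a run the grip may slacken for a moment while it holds something.
It also fails if it takes over 210 s, if anything falls off the work surface, if the arm or the gripper's body presses on something with over 40 N, if the wrist force passes 120 N, or if a joint passes its speed limit or range.

## Working session

There is one attempt and no reset: what is moved stays moved. The work goes in short steps, Python scripts to look and compute and a tool call to move; the robot and the scene stay as the last step left them, time stands still between calls to the robot, and variables do not carry over. Pictures are saved under pics/ and viewed, about 12 in all and at most 16, crops included, and the job is handed in when it is done.

Besides the shell and the picture viewer there is one more tool, called after "Call:" as a command line: name --argument value ..., lists and objects as JSON in quotes. step_arm: Moves the arm, as the interface text tells. Its arguments: {"type":"object","properties":{"commands":{"type":"array"},"squeeze":{"type":"number"}},"required":["commands"]}

```bash
mkdir -p pics; ls; cat > h.py <<'E'
import numpy as np, cv2
from cell import manip
from scipy.spatial.transform import Rotation as R
def snap(c,n=None,crop=None,s=1):
    im=manip.camera(c)
    if n:
        o=im[crop[0]:crop[1],crop[2]:crop[3]] if crop else im
        cv2.imwrite(f'pics/{n}.png',cv2.cvtColor(cv2.resize(o,None,fx=s,fy=s,interpolation=cv2.INTER_CUBIC),cv2.COLOR_RGB2BGR))
    return im
def cam(c):
    m=manip.camera_model(c); K=np.array(m['intrinsics']); o=np.array(m['origin']); Q=np.array(m['orientation'])
    if Q.shape!=(3,3): Q=R.from_euler('xyz',Q).as_matrix()
    return K,o,Q,m
def ray(c,rc):
    K,o,Q,m=cam(c); d=np.linalg.inv(K)@[rc[1],rc[0],1]; return o,Q@(d*[1,-1,-1])
def atz(c,rc,z):
    o,d=ray(c,rc); return o+d*(z-o[2])/d[2]
def proj(c,p):
    K,o,Q,m=cam(c); q=(Q.T@(np.array(p)-o))*[1,-1,-1]; u=K@q; return np.array([u[1],u[0]])/u[2]
def tool():
    s=manip.read_state(); return np.array(s['eef_pos']),R.from_euler('xyz',s['eef_rot']).as_matrix()
E
python3 - <<'E'
from h import *
s=manip.read_state();print(s);print(manip.grip_depth)
for c in('scene','top'):
    snap(c,c+'0'); K,o,Q,m=cam(c); print(c,m)
    for t in ['switch_station','discharge_knob','test_box','lid','lid_ball','latch_lever','tray','module_1','multimeter','solder_reel','heat_sink']:
        try: print(t,[(np.round(f['centre'],1),round(f['score'],2),np.round(atz(c,f['centre'],0))[:2]) for f in manip.find_in(t,c)[:3]])
        except Exception as e: print(t,e)
E
```

```text
pics
{'clock': 0.0, 'joints': array([ 1.22139032e+00,  3.00466750e-01,  1.52159449e+00,  5.14544194e-06,
        1.32074351e+00, -6.66239207e-02]), 'qd': array([ 0.00101534, -0.0010165 , -0.00105504, -0.00079887, -0.00014489,
       -0.00071494]), 'effort': array([-1.01110843e-03, -5.31799793e+01, -3.52731085e+01,  7.06894859e-02,
        2.43659673e-02, -1.68386773e-04]), 'eef_pos': array([153.38351912, 527.88742556, 204.88306107]), 'eef_rot': array([ 3.07085698,  1.56958422, -1.92431536]), 'wrist_force': array([0.07931452, 0.02106694, 0.05485031]), 'moment': array([ 0.01797605, -0.0194149 , -0.01833607]), 'finger_gap': 93.76960798266843}
18.8
scene {'intrinsics': array([[395.76044196,   0.        , 319.96099427],
       [  0.        , 395.76044196, 204.19702778],
       [  0.        ,   0.        ,   1.        ]]), 'origin': array([1214.10652701,  201.10491283,  760.90333637]), 'orientation': array([ 0.81373442, -0.00640702,  1.86772196])}
switch_station [(array([186.1, 215.6]), 0.73, array([ 460., -345.])), (array([273.8, 206.4]), 0.33, array([ 751., -215.]))]
discharge_knob [(arr
[... 1079 characters left out ...]
98.1, 323.3]), 0.9, array([597., -25.])), (array([131.9, 385.3]), 0.64, array([ 765., -206.])), (array([195.9, 322.1]), 0.59, array([603., -22.]))]
lid [(array([195.4, 322.8]), 0.94, array([604., -24.])), (array([198.5, 323.3]), 0.38, array([595., -25.]))]
lid_ball [(array([195.3, 326.4]), 0.93, array([603., -34.]))]
latch_lever [(array([248.9, 185.9]), 0.64, array([492., 334.]))]
tray [(array([248.1, 186.9]), 0.78, array([494., 331.]))]
module_1 []
multimeter [(array([131.6, 384.4]), 0.8, array([ 766., -203.]))]
solder_reel [(array([157.5, 222.2]), 0.94, array([728., 233.]))]
heat_sink [(array([286.9, 370.7]), 0.77, array([ 360., -125.])), (array([196.5, 321.9]), 0.65, array([601., -22.]))]
```

View pics/scene0.png

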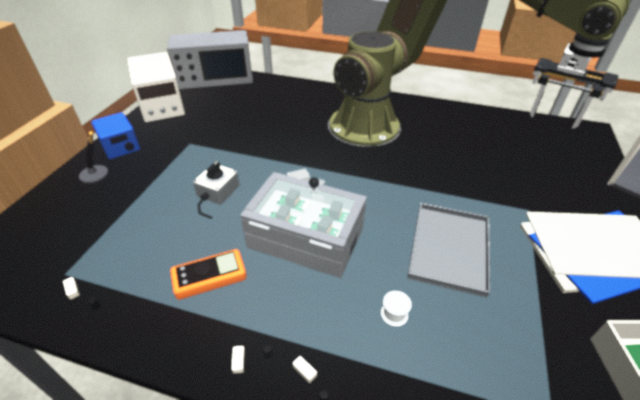

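View pics/top0.png

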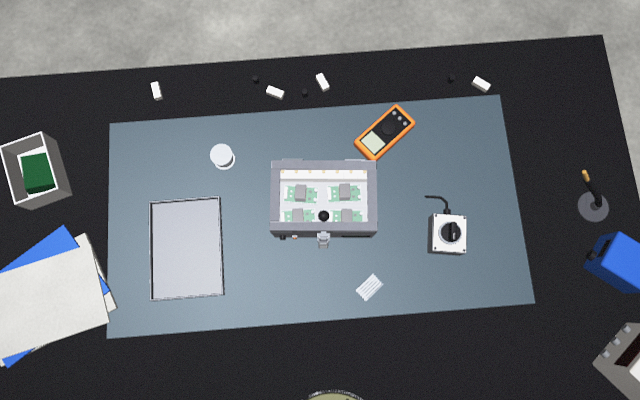

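```bash
cat >> h.py <<'E'
def tri(rc1,rc2):
    o1,d1=ray('scene',rc1);o2,d2=ray('top',rc2);d1/=np.linalg.norm(d1);d2/=np.linalg.norm(d2)
    s=np.linalg.lstsq(np.c_[d1,-d2],o2-o1,rcond=None)[0];a=o1+s[0]*d1;b=o2+s[1]*d2
    return (a+b)/2,np.linalg.norm(a-b)
def rect(mask,c,z):
    cs,_=cv2.findContours(mask.astype(np.uint8),cv2.RETR_EXTERNAL,cv2.CHAIN_APPROX_NONE)
    k=max(cs,key=cv2.contourArea)[:,0,:]
    w=np.array([atz(c,(p[1],p[0]),z)[:2] for p in k],np.float32)
    return cv2.minAreaRect(w)
E
python3 - <<'E'
from h import *
im=snap('top','top1',(140,270,230,490),3); snap('scene','scene1',(130,280,170,390),3)
f=lambda t,c:manip.find_in(t,c)[0]['centre']
print('ball',tri(f('lid_ball','scene'),f('lid_ball','top')))
print('knob',tri(f('discharge_knob','scene'),f('discharge_knob','top')))
for t,z in [('test_box',110),('lid',124),('switch_station',55),('tray',22),('discharge_knob',86),('lid_ball',150),('hook_bar',80),('keeper',115),('multimeter',34),('solder_reel',46),('heat_sink',25),('latch_lever',60)]:
    for o in manip.outline_of(t,'top')[:2]: print(t,round(o['score'],2),np.round(o['centre']),o['pixels'].sum(),[np.round(x,1) for x in rect(o['pixels'],'top',z)])
for o in manip.outline_of('module_1','top'): print('m',round(o['score'],2),np.round(o['centre']),o['pixels'].sum())
E
```

```text
ball (array([580.17508524, -27.28084165, 116.74774428]), np.float64(1.3122021788199019))Traceback (most recent call last):
  File "<stdin>", line 5, in <module>
  File "<stdin>", line 3, in <lambda>
IndexError: list index out of range
```

View pics/top1.png

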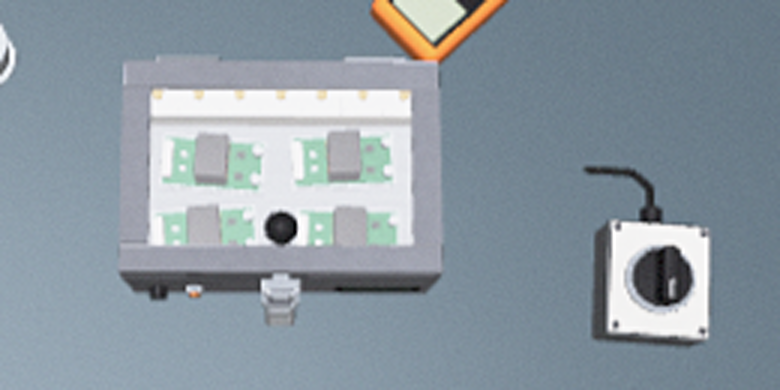

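View pics/scene1.png

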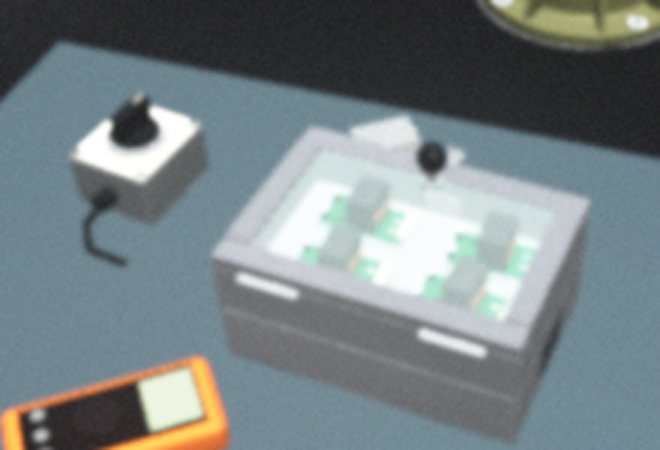

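```bash
python3 - <<'E'
from h import *
P=lambda r,c:(140+r/3,230+c/3)
S=lambda r,c:(130+r/3,170+c/3)
print('ball',tri(S(157,432),P(228,281)))
for n,a in dict(lidTL=(61,122),lidTR=(61,440),lidFL=(272,120),lidFR=(272,441)).items(): print(n,atz('top',P(*a),124).round(1))
print('scene lid: BR(image right=front left?)',[atz('scene',S(*a),124).round(1) for a in [(128,312),(200,589),(350,523),(254,213)]])
for n,a in dict(TL=(220,609),TR=(228,710),BR=(342,708),BL=(336,595)).items(): print('sw',n,atz('top',P(*a),55).round(1))
print('sw scene',[atz('scene',S(*a),55).round(1) for a in [(105,133),(122,206),(183,142),(155,73)]])
print('skirt',atz('top',P(275,661),65).round(1),'bar ends',atz('top',P(246,674),90).round(1),atz('top',P(303,675),90).round(1))
print('keeper/lever',atz('top',P(284,281),124).round(1),atz('top',P(318,281),40).round(1))
snap('top')
for t,z in [('test_box',110),('lid',124),('switch_station',55),('tray',22),('discharge_knob',86),('multimeter',34),('solder_reel',46),('heat_sink',25),('latch_lever',60)]:
    for o in manip.outline_of(t,'top')[:2]: print(t,round(o['score'],2),np.round(o['centre']),o['pixels'].sum(),[np.round(x,1) for x in rect(o['pixels'],'top',z)])
for o in manip.outline_of('module_1','top'): print('m',round(o['score'],2),np.round(o['centre']),o['pixels'].sum())
E
```

```text
ball (array([522.41942746, -20.06762911, 146.75263903]), np.float64(2.5051555821882903))
lidTL [670.4  95.3 124. ]
lidTR [ 650.5 -155.9  124. ]
lidFL [501.9 106.6 124. ]
lidFR [ 482.3 -139.1  124. ]
scene lid: BR(image right=front left?) [array([ 491.3, -138.7,  124. ]), array([510., 106., 124.]), array([677.5,  94.8, 124. ]), array([ 655.2, -153.5,  124. ])]
sw TL [ 524.4 -290.6   55. ]
sw TR [ 511.1 -372.6   55. ]
sw BR [ 418.3 -357.5   55. ]
sw BL [ 430.4 -267.    55. ]
sw scene [array([ 431.9, -353.1,   55. ]), array([ 434.7, -274.7,   55. ]), array([ 531.5, -291.3,   55. ]), array([ 515.5, -369.9,   55. ])]
skirt [ 474.3 -324.2   65. ] bar ends [ 493.3 -330.5   90. ] [ 448.1 -325.    90. ]
keeper/lever [482.8 -15.8 124. ] [466.9 -15.2  40. ]
test_box 0.83 [196. 323.] 8273 [array([564. , -20.3]), array([252.5, 211.7]), np.float64(84.7)]
lid 0.82 [194. 325.] 7471 [array([571.6, -22.7]), array([250.6, 184.4]), np.float64(84.4)]
switch_station 0.63 [231. 443.] 1593 [array([ 488.1, -320.1]), array([ 94.1, 134.2]), np.float64(80.2)]
switch_station 0.47 [197. 322.] 8365 [array([574.1, -22.2]), array([265.7, 228.1]), np.float64(85.3)]
tray 0.58 [250. 185.] 7226 [array([495.7, 329.2]), array([250.3, 183.6]), np.float64(0.3)]
tray 0.46 [283. 370.] 346 [array([ 360.8, -117.4]), array([34.3, 59.4]), np.float64(39.6)]
discharge_knob 0.64 [230. 453.] 336 [array([ 471.1, -317.8]), array([46.3, 49.2]), np.float64(19.4)]
multimeter 0.92 [134. 381.] 1823 [array([ 751.2, -197.2]), array([ 82.6, 163.5]), np.float64(38.5)]
solder_reel 0.63 [195. 324.] 7722 [array([589.6, -23.2]), array([270.7, 197.8]), np.float64(85.5)]
solder_reel 0.59 [156. 222.] 471 [array([715.4, 225. ]), array([66.7, 55.9]), np.float64(40.3)]
heat_sink 0.86 [288. 368.] 360 [array([ 360. , -117.6]), array([35.9, 59.4]), np.float64(39.6)]
latch_lever 0.52 [241. 324.] 101 [array([474.5, -12.8]), array([21.9, 24.4]), np.float64(85.5)]
```

```bash
cat >> h.py <<'E'
def rot(jaw,tilt=0,head=-0.083):
    """jaw: world angle of tool z; tilt from vertical towards heading head"""
    a=np.array([np.sin(tilt)*np.cos(head),np.sin(tilt)*np.sin(head),-np.cos(tilt)])
    z=np.array([np.cos(jaw),np.sin(jaw),0]); z-=a*(a@z); z/=np.linalg.norm(z)
    return np.c_[a,np.cross(z,a),z]
def plan(*wps,gap=0.094,step=50,start=None):
    p,Q=start or tool()
    for pos,T in wps:
        pos=np.array(pos,float)
        if T is None: T=Q
        rv=R.from_matrix(Q.T@T).as_rotvec(); ang=np.degrees(np.linalg.norm(rv))
        n=max(1,int(np.ceil(max(np.linalg.norm(pos-p)/step,ang/9.5))))
        print(f'-> {np.round(pos,1)} n={n} ang={ang:.1f}')
        p0,Q0=p.copy(),Q.copy()
        for k in range(1,n+1):
            pt=p0+(pos-p0)*k/n; Qt=Q0@R.from_rotvec(rv*k/n).as_matrix()
            d=np.round(Q.T@(pt-p)/1000,4); r=np.round(np.degrees(R.from_matrix(Q.T@Qt).as_rotvec()),1)
            print(', '.join(f'{v:g}' for v in [*d,*(r+0.),gap]),',')
            p=p+Q@d*1000; Q=Q@R.from_rotvec(np.radians(r)).as_matrix()
    return p,Q
E
python3 - <<'E'
from h import *
p,Q=tool(); print(Q.round(3))
J=np.pi/2-0.10
for j in (J,J-np.pi): print(np.degrees(R.from_matrix(Q.T@rot(j)).magnitude()))
j=min((J,J-np.pi),key=lambda j:R.from_matrix(Q.T@rot(j)).magnitude())
plan(([430,250,230],rot(j)),([473.5,-324,200],rot(j)))
E
```

```text
[[-0.    -0.96   0.279]
 [-0.     0.279  0.96 ]
 [-1.     0.    -0.   ]]
10.473726061332984
169.52627411625684
-> [430. 250. 230.] n=8 ang=10.5
-0.0031, -0.0429, -0.0237, -1.3, 0, 0, 0.094 ,
-0.003, -0.0423, -0.0248, -1.3, 0, 0, 0.094 ,
-0.0031, -0.0418, -0.0256, -1.3, 0, 0, 0.094 ,
-0.0031, -0.0412, -0.0266, -1.3, 0, 0, 0.094 ,
-0.003, -0.0406, -0.0276, -1.3, 0, 0, 0.094 ,
-0.0031, -0.0399, -0.0284, -1.4, 0, 0, 0.094 ,
-0.0031, -0.0392, -0.0294, -1.3, 0, 0, 0.094 ,
-0.0031, -0.0386, -0.0303, -1.3, 0, 0, 0.094 ,
-> [ 473.5 -324.   200. ] n=12 ang=0.0
0.0025, -0.0084, -0.0472, 0, 0, 0, 0.094 ,
0.0025, -0.0083, -0.0473, 0, 0, 0, 0.094 ,
0.0025, -0.0084, -0.0472, 0, 0, 0, 0.094 ,
0.0025, -0.0083, -0.0472, 0, 0, 0, 0.094 ,
0.0025, -0.0084, -0.0473, 0, 0, 0, 0.094 ,
0.0025, -0.0083, -0.0472, 0, 0, 0, 0.094 ,
0.0025, -0.0084, -0.0473, 0, 0, 0, 0.094 ,
0.0025, -0.0084, -0.0472, 0, 0, 0, 0.094 ,
0.0025, -0.0083, -0.0472, 0, 0, 0, 0.094 ,
0.0025, -0.0084, -0.0473, 0, 0, 0, 0.094 ,
0.0025, -0.0083, -0.0472, 0, 0, 0, 0.094 ,
0.0025, -0.0084, -0.0472, 0, 0, 0, 0.094 ,
```

Call:
step_arm --commands '[-0.003, -0.042, -0.025, -1.3, 0, 0, 0.094, -0.003, -0.042, -0.025, -1.3, 0, 0, 0.094, -0.003, -0.042, -0.026, -1.3, 0, 0, 0.094, -0.003, -0.041, -0.027, -1.3, 0, 0, 0.094, -0.003, -0.041, -0.028, -1.3, 0, 0, 0.094]'

```text
clock: 2.62
eef_pos: [325.8, 350.7, 220.7]
eef_rot: [-0.635, 1.57, 0.767]
wrist_force: [0.4, 0.9, -0.9]
finger_gap: 94.1
```

Call:
step_arm --commands '[-0.003, -0.04, -0.028, -1.3, 0, 0, 0.07, -0.003, -0.039, -0.03, -1.3, 0, 0, 0.07, -0.003, -0.039, -0.03, -1.3, 0, 0, 0.05, 0.0025, -0.008, -0.047, 0, 0, 0, 0.05, 0.0025, -0.008, -0.047, 0, 0, 0, 0.05]'

```text
clock: 3.25
eef_pos: [435.3, 150.9, 224.3]
eef_rot: [-2.688, 1.571, -1.219]
wrist_force: [0.2, 0.5, 0.1]
finger_gap: 50.8
```

Call:
step_arm --commands '[0.0025, -0.008, -0.047, 0, 0, 0, 0.05, 0.0025, -0.008, -0.047, 0, 0, 0, 0.05, 0.0025, -0.008, -0.047, 0, 0, 0, 0.05, 0.0025, -0.008, -0.047, 0, 0, 0, 0.05, 0.0025, -0.008, -0.047, 0, 0, 0, 0.05]'

```text
clock: 3.88
eef_pos: [451.2, -87.0, 212.1]
eef_rot: [-1.681, 1.57, -0.212]
wrist_force: [0.4, 0.2, -0.6]
finger_gap: 49.6
```

Call:
step_arm --commands '[0.0025, -0.009, -0.047, 0, 0, 0, 0.05, 0.0025, -0.009, -0.047, 0, 0, 0, 0.05, 0.0025, -0.009, -0.047, 0, 0, 0, 0.05, 0.0025, -0.009, -0.047, 0, 0, 0, 0.05, 0.0025, -0.009, -0.047, 0, 0, 0, 0.05]'

```text
clock: 4.5
eef_pos: [472.2, -325.4, 199.4]
eef_rot: [-1.923, 1.571, -0.453]
wrist_force: [1.0, 0.0, 0.5]
finger_gap: 50.1
```

```bash
python3 - <<'E'
from h import *
print(tri((130+98/3,170+139/3),(140+272/3,230+674/3)))
snap('scene','scene2',(110,230,170,290),5)
print(tool()[0])
E
```

```text
(array([ 470.13007812, -321.65054777,   99.40482505]), np.float64(6.4878636331807025))
[ 471.7460612  -329.71242768  198.58574277]
```

View pics/scene2.png

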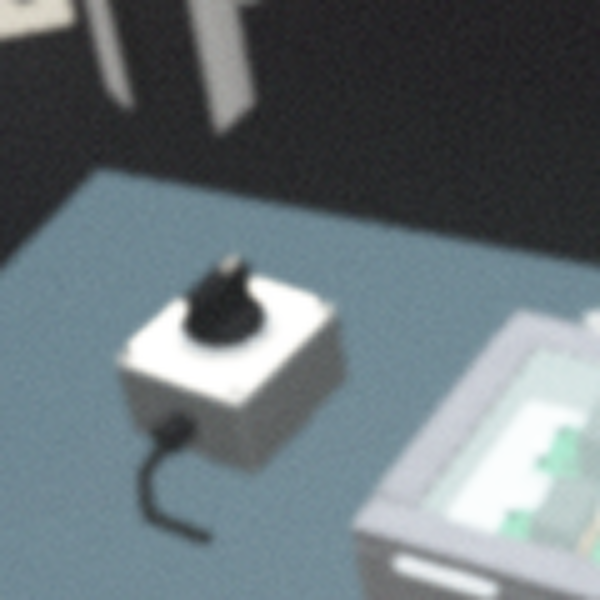

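```bash
python3 - <<'E'
from h import *
t=snap('top');s=snap('scene')
def draw(im,c,off,sz,f):
    o=cv2.resize(im[off[0]:off[0]+sz,off[1]:off[1]+sz],None,fx=f,fy=f,interpolation=cv2.INTER_CUBIC)
    def poly(P,col):
        q=np.array([(proj(c,p)+.5-off)*f for p in P])[:,::-1]; cv2.polylines(o,[q.astype(np.int32)],True,col,1)
    C=np.array([474,-323.]); y=-0.12
    u=np.array([np.cos(y),np.sin(y)]);v=np.array([-u[1],u[0]])
    for z,col in((94,(255,0,0)),(69,(255,255,0))):
        poly([[*(C+u*a*22+v*b*7),z] for a,b in((1,1),(1,-1),(-1,-1),(-1,1))],col)
    poly([[*(C+24*np.array([np.cos(k),np.sin(k)])),67] for k in np.linspace(0,6.28,40)],(0,255,0))
    C2=np.array([475,-322]);y=-.15;u=np.array([np.cos(y),np.sin(y)]);v=np.array([-u[1],u[0]])
    poly([[*(C2+u*a*47.5+v*b*42.5),55] for a,b in((1,1),(1,-1),(-1,-1),(-1,1))],(255,0,255))
    return o
a=draw(t,'top',(200,420),60,7);b=draw(s,'scene',(155,185),60,7)
cv2.imwrite('pics/ov.png',np.hstack([a,b])[...,::-1][:, :800]); cv2.imwrite('pics/ov.png',cv2.resize(np.hstack([a,b])[...,::-1],(800,400)))
E
```

```text
(no output)
```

View pics/ov.png

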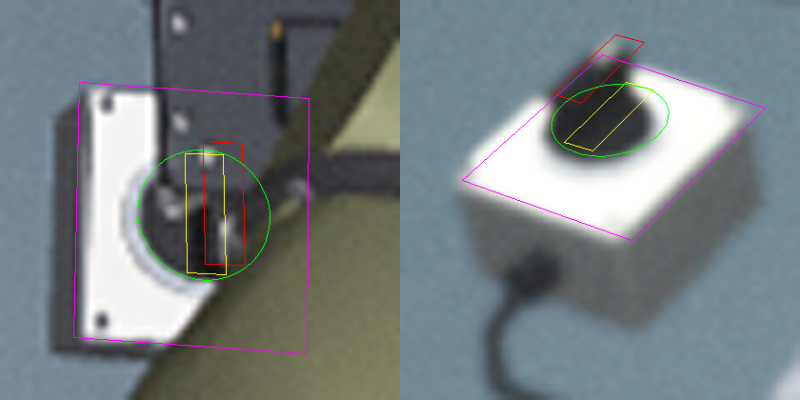

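Call:
step_arm --commands '[0.04, 0, 0.005, -1, 0, 0, 0.05, 0.04, 0, 0, 0, 0, 0, 0.05, 0.03, 0, 0, 0, 0, 0, 0.05, 0.013, 0, 0, 0, 0, 0, 0.05, 0, 0, 0, 0, 0, 0, 0.05]'

```text
clock: 5.28
eef_pos: [472.8, -318.3, 76.6]
eef_rot: [0.97, 1.57, 2.457]
wrist_force: [-0.0, -0.1, -0.0]
finger_gap: 50.2
```

Call:
step_arm --commands '[0, 0, 0, 0, 0, 0, 0.03, 0, 0, 0, 0, 0, 0, 0.02, 0, 0, 0, 0, 0, 0, 0.016, 0, 0, 0, 0, 0, 0, 0.012, 0, 0, 0, 0, 0, 0, 0.01]' --squeeze 8

```text
clock: 5.9
eef_pos: [472.9, -321.3, 77.4]
eef_rot: [-2.689, 1.566, -1.203]
wrist_force: [-0.9, -15.5, -2.1]
finger_gap: 24.0
```

Call:
step_arm --commands '[0, 0, -0.003, 0, 0, 0, 0.03, 0, 0, -0.003, 0, 0, 0, 0.03, 0.003, 0, 0, 0, 0, 0, 0.026, 0, 0, 0, 0, 0, 0, 0.022, 0, 0, 0, 0, 0, 0, 0.016]'

```text
clock: 6.52
eef_pos: [472.3, -324.9, 73.4]
eef_rot: [3.137, 1.57, -1.659]
wrist_force: [-1.0, -7.8, -3.2]
finger_gap: 17.0
```

```bash
python3 - <<'E'
from h import *
print({k:np.round(v,3) for k,v in manip.read_state().items() if k in('eef_pos','wrist_force','finger_gap','joints')})
E
```

```text
{'joints': array([-0.666,  0.49 ,  1.584, -0.   ,  1.068, -2.153]), 'eef_pos': array([ 472.27 , -324.857,   73.428]), 'wrist_force': array([-1.033, -7.822, -3.216]), 'finger_gap': np.float64(17.028)}
```

Call:
step_arm --commands '[0, 0, -0.0015, 0, 0, 0, 0.014, 0, 0, -0.0005, 0, 0, 0, 0.01, 0, 0, 0, 0, 0, 0, 0.005, 0, 0, 0, 0, 0, 0, 0.0, 0, 0, 0, 0, 0, 0, 0.0]' --squeeze 20

```text
clock: 7.15
eef_pos: [472.1, -326.2, 73.4]
eef_rot: [0.348, 1.57, 1.835]
wrist_force: [0.8, 5.8, 1.0]
finger_gap: 14.9
```

Call:
step_arm --commands '[0, 0, 0.0005, 9, 0, 0, 0.0, 0, 0, 0, 9, 0, 0, 0.0, 0, 0, 0, 9, 0, 0, 0.0, 0, 0, 0, 9, 0, 0, 0.0, 0, 0, 0, 9, 0, 0, 0.0]' --squeeze 25

```text
clock: 7.78
eef_pos: [473.0, -324.6, 73.4]
eef_rot: [0.458, 1.568, 1.155]
wrist_force: [8.0, 14.5, 0.2]
finger_gap: 13.8
```

Call:
step_arm --commands '[0, 0, 0, 9, 0, 0, 0.0, 0, 0, 0, 5, 0, 0, 0.0, 0, 0, 0, 0, 0, 0, 0.0, 0, 0, 0, 0, 0, 0, 0.0, 0, 0, 0, 0, 0, 0, 0.0]'

```text
clock: 8.4
eef_pos: [473.5, -324.3, 73.4]
eef_rot: [0.481, 1.567, 0.939]
wrist_force: [11.5, 14.7, -1.3]
finger_gap: 13.3
```

```bash
python3 - <<'E'
from h import *
print({k:np.round(v,3) for k,v in manip.read_state().items() if k in('eef_pos','wrist_force','finger_gap','joints','moment')})
p,Q=tool(); print(np.degrees(np.arctan2(Q[1,2],Q[0,2])))
E
```

```text
{'joints': array([-0.666,  0.491,  1.582,  0.004,  1.069, -1.126]), 'eef_pos': array([ 473.487, -324.257,   73.406]), 'wrist_force': array([11.516, 14.668, -1.255]), 'moment': array([ 2.825, -2.01 ,  0.119]), 'finger_gap': np.float64(13.27)}
26.256061821526412
```

Call:
step_arm --commands '[0, 0, 0, 3, 0, 0, 0.0, 0, 0, 0, 2, 0, 0, 0.0, 0, 0, 0, 0, 0, 0, 0.0, 0, 0, 0, 0, 0, 0, 0.0, 0, 0, 0, 0, 0, 0, 0.0]'

```text
clock: 9.02
eef_pos: [473.5, -324.1, 73.4]
eef_rot: [0.624, 1.568, 0.996]
wrist_force: [9.4, 16.9, 0.6]
finger_gap: 14.3
```

```bash
python3 - <<'E'
from h import *
print({k:np.round(v,3) for k,v in manip.read_state().items() if k in('eef_pos','wrist_force','finger_gap','joints','moment')})
p,Q=tool(); print(np.degrees(np.arctan2(Q[1,2],Q[0,2])))
E
```

```text
{'joints': array([-0.666,  0.491,  1.582,  0.004,  1.069, -1.039]), 'eef_pos': array([ 473.5  , -324.141,   73.43 ]), 'wrist_force': array([ 9.399, 16.945,  0.558]), 'moment': array([ 2.916, -1.935,  0.552]), 'finger_gap': np.float64(14.319)}
21.30353378370551
```

Call:
step_arm --commands '[0, 0, 0, 0, 0, 0, 0.0, 0, 0, 0, 0, 0, 0, 0.0, 0, 0, 0, 0, 0, 0, 0.0, 0, 0, 0, 0, 0, 0, 0.0, 0, 0, 0, 0, 0, 0, 0.0]'

```text
clock: 9.65
eef_pos: [473.5, -324.2, 73.4]
eef_rot: [0.638, 1.568, 1.01]
wrist_force: [9.1, 15.4, 0.3]
finger_gap: 14.0
```

Call:
step_arm --commands '[0, 0, 0, 0, 0, 0, 0.0, 0, 0, 0, 0, 0, 0, 0.0, 0, 0, 0, 0, 0, 0, 0.0, 0, 0, 0, 0, 0, 0, 0.0, 0, 0, 0, 0, 0, 0, 0.0]'

```text
clock: 10.28
eef_pos: [473.5, -324.1, 73.4]
eef_rot: [0.613, 1.568, 0.984]
wrist_force: [9.4, 15.5, -0.5]
finger_gap: 14.1
```

Call:
step_arm --commands '[0, 0, 0, 0, 0, 0, 0.06, 0, 0, 0, 0, 0, 0, 0.06, -0.03, 0, 0, 0, 0, 0, 0.06, -0.05, 0, 0, 0, 0, 0, 0.06, -0.05, 0, 0, 0, 0, 0, 0.06]'

```text
clock: 10.9
eef_pos: [471.9, -326.6, 205.1]
eef_rot: [-2.121, 1.57, -1.751]
wrist_force: [-0.2, 0.2, 0.1]
finger_gap: 58.9
```

```bash
python3 - <<'E'
from h import *
snap('scene','scene3',(130,250,170,330),4)
print(tool()[0])
y=-.083; j=np.pi/2+y; C=np.array([578.3,-24]); u=np.array([np.cos(y),np.sin(y)])
piv=np.r_[C-101*u,78]; 
def g(th,t): # TCP for lever angle th, tilt t
    gp=piv+42*np.r_[-np.sin(.2+th)*u,-np.cos(.2+th)]
    return gp+18.8*np.r_[np.sin(t)*u,-np.cos(t)]
t=np.radians(30); T=rot(j,t,y); a=T[:,0]
print(piv,g(0,t))
plan(([440,-200,220],rot(j,t/2,y)),(g(0,t)-130*a,T),(g(0,t)-60*a,T),(g(0,t),T),gap=0.05)
E
```

```text
[ 473.50006908 -327.80736408  212.30233923]
[477.64769483 -15.62662177  78.        ] [478.69994801 -15.71415989  20.55592614]
-> [ 440. -200.  220.] n=7 ang=65.5
-0.0013, 0.0187, 0.0021, -9.1, -1.2, -1.8, 0.05 ,
-0.0017, 0.0182, 0.0052, -9.1, -1.2, -1.9, 0.05 ,
-0.0022, 0.017, 0.0079, -9.1, -1.2, -1.8, 0.05 ,
-0.0025, 0.0154, 0.0106, -9.1, -1.2, -1.8, 0.05 ,
-0.0028, 0.0136, 0.0129, -9.1, -1.2, -1.9, 0.05 ,
-0.0028, 0.0112, 0.015, -9.1, -1.2, -1.8, 0.05 ,
-0.0028, 0.0086, 0.0166, -9, -1.2, -1.8, 0.05 ,
-> [413.9 -10.3 133.1] n=5 ang=15.0
0.0146, 0.0126, 0.0374, 0, 0, -3, 0.05 ,
0.0139, 0.0133, 0.0373, 0, 0, -3, 0.05 ,
0.0132, 0.014, 0.0374, 0, 0, -3, 0.05 ,
0.0125, 0.0147, 0.0373, 0, 0, -3, 0.05 ,
0.0117, 0.0153, 0.0374, 0, 0, -3, 0.05 ,
-> [448.8 -13.2  72.5] n=2 ang=0.1
0.035, -0, 0, 0, 0, 0, 0.05 ,
0.0349, -0, 0.0001, 0, 0, 0, 0.05 ,
-> [478.7 -15.7  20.6] n=2 ang=0.1
0.03, -0, 0, 0, 0, 0, 0.05 ,
0.03, -0, 0, 0, 0, 0, 0.05 ,
```

View pics/scene3.png

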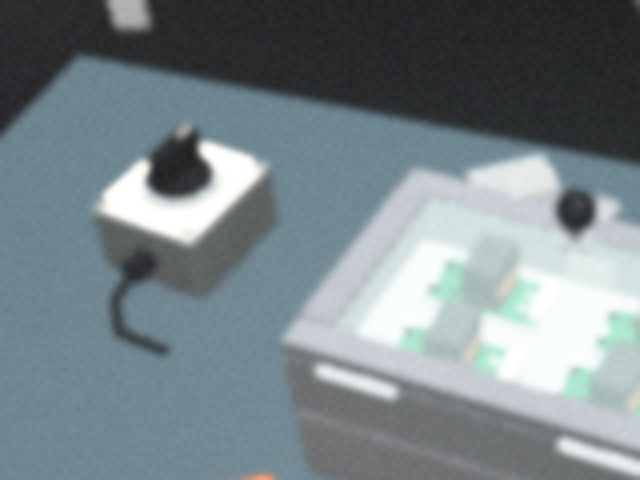

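Call:
step_arm --commands '[-0.001, 0.019, 0.002, -9.1, -1.2, -1.8, 0.05, -0.002, 0.018, 0.005, -9.1, -1.2, -1.9, 0.05, -0.002, 0.017, 0.008, -9.1, -1.2, -1.8, 0.05, -0.0025, 0.0155, 0.0105, -9.1, -1.2, -1.8, 0.05, -0.003, 0.0135, 0.013, -9.1, -1.2, -1.9, 0.05]'

```text
clock: 11.58
eef_pos: [447.7, -234.7, 209.9]
eef_rot: [-1.398, 1.382, -0.227]
wrist_force: [0.8, -0.3, 0.2]
finger_gap: 50.0
```

Call:
step_arm --commands '[-0.003, 0.011, 0.015, -9.1, -1.2, -1.8, 0.05, -0.003, 0.0085, 0.0165, -9, -1.2, -1.8, 0.05, 0.0145, 0.0125, 0.0375, 0, 0, -3, 0.05, 0.014, 0.0135, 0.0375, 0, 0, -3, 0.05, 0.013, 0.014, 0.0375, 0, 0, -3, 0.05]'

```text
clock: 12.2
eef_pos: [422.2, -83.4, 161.3]
eef_rot: [-1.559, 1.157, -0.073]
wrist_force: [0.9, -0.6, -0.0]
finger_gap: 49.6
```

Call:
step_arm --commands '[0.0125, 0.0145, 0.0375, 0, 0, -3, 0.05, 0.0115, 0.0155, 0.0375, 0, 0, -3, 0.05, 0, 0, 0, 0, 0, 0, 0.05, 0, 0, 0, 0, 0, 0, 0.05]'

```text
clock: 12.7
eef_pos: [412.4, -8.1, 128.2]
eef_rot: [-1.561, 1.055, -0.075]
wrist_force: [0.6, -0.5, -0.1]
finger_gap: 49.9
```

```bash
python3 - <<'E'
from h import *
p,Q=tool();print(p.round(1),Q.round(3),manip.read_state()['joints'].round(2))
im=snap('top','top2',(180,270,275,375),7)
E
```

```text
[412.4  -8.1 128.2] [[ 0.492 -0.866  0.083]
 [-0.037  0.075  0.997]
 [-0.87  -0.494  0.005]] [-0.12 -0.19  2.32  0.05  0.49 -1.65]
```

View pics/top2.png

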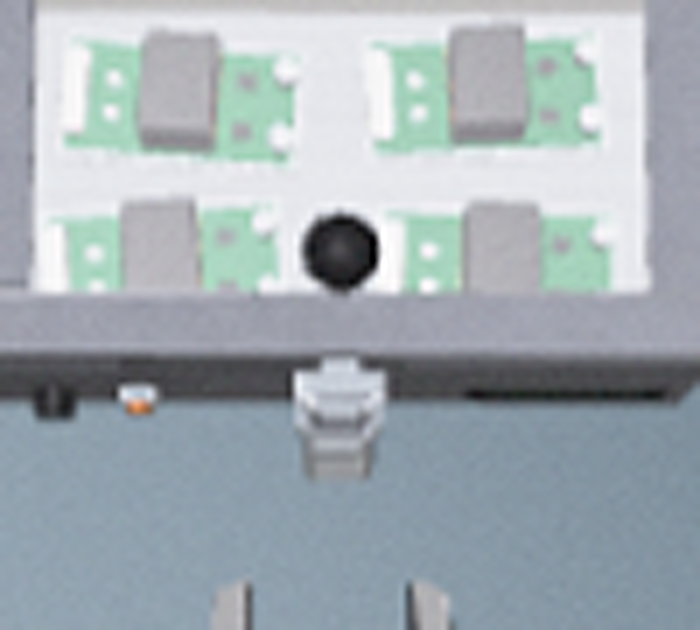

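```bash
python3 - <<'E'
from h import *
p,Q=tool(); print('tcp px crop',((proj('top',p)-[180,275])*7).round(0))
f=lambda r,c:(180+r/7,275+c/7)
print('lever end',atz('top',f(472,338),27),'knobball',atz('top',f(250,341),150), 'keeper', atz('top',f(365,340),117))
piv=np.array([477.6,-15.6,78]);print('pivot px',((proj('top',piv)-[180,275])*7).round())
E
```

```text
tcp px crop [598. 336.]
lever end [465.01948719 -14.21526967  27.        ] knobball [522.13642304 -18.94231397 150.        ] keeper [489.7121071  -16.24248219 117.        ]
pivot px [417. 340.]
```

```bash
cat >> h.py <<'E'
Y=-.083; U=np.array([np.cos(Y),np.sin(Y)]); PIV=np.array([476.5,-16.5,78]); t30=np.radians(30)
def g(th,t=t30):
    gp=PIV+42*np.r_[-np.sin(.2+th)*U,-np.cos(.2+th)]
    return gp+18.8*np.r_[np.sin(t)*U,-np.cos(t)]
E
python3 - <<'E'
from h import *
T=rot(np.pi/2+Y,t30,Y);a=T[:,0]
plan((g(0)-50*a,T),(g(0),T),gap=0.05,step=40)
E
```

```text
-> [452.6 -14.5  63.9] n=2 ang=0.5
0.038, -0.0017, -0.0015, -0.1, 0.1, -0.2, 0.05 ,
0.0381, -0.0016, -0.0014, -0.1, 0.1, -0.2, 0.05 ,
-> [477.6 -16.6  20.6] n=2 ang=0.0
0.025, 0, -0, 0, 0, 0, 0.05 ,
0.025, 0, -0, 0, 0, 0, 0.05 ,
```

Call:
step_arm --commands '[0.038, -0.0015, -0.0015, 0, 0, 0, 0.05, 0.038, -0.0015, -0.0015, 0, 0, 0, 0.05, 0.025, 0, 0, 0, 0, 0, 0.05, 0.025, 0, 0, 0, 0, 0, 0.05, 0, 0, 0, 0, 0, 0, 0.04]' --squeeze 8

```text
clock: 13.38
eef_pos: [476.1, -16.6, 18.4]
eef_rot: [-1.56, 1.058, -0.076]
wrist_force: [-0.9, 0.7, 1.0]
finger_gap: 43.3
```

Call:
step_arm --commands '[0, 0, 0, 0, 0, 0, 0.032, 0, 0, 0, 0, 0, 0, 0.028, 0, 0, 0, 0, 0, 0, 0.024, 0, 0, 0, 0, 0, 0, 0.022, 0, 0, 0, 0, 0, 0, 0.02]'

```text
clock: 14.0
eef_pos: [476.3, -15.9, 20.1]
eef_rot: [-1.56, 1.054, -0.075]
wrist_force: [-4.9, -7.8, 7.0]
finger_gap: 24.1
```

```bash
python3 - <<'E'
from h import *
p,Q=tool();print(p,manip.read_state()['wrist_force'])
plan(*[(p+g(th)-g(0)+[0,-.8,0],None) for th in np.arange(.2,2.01,.2)],gap=0.0)
E
```

```text
[476.2642907  -15.94126787  20.10257595] [-4.88598726 -7.7961144   7.0001738 ]
-> [468.3 -16.1  22.6] n=1 ang=0.0
-0.0061, 0.0057, -0.0008, 0, 0, 0, 0 ,
-> [460.9 -15.5  26.6] n=1 ang=0.0
-0.0071, 0.0044, 0, 0, 0, 0, 0 ,
-> [454.6 -14.9  32. ] n=1 ang=0.0
-0.0079, 0.0029, 0, 0, 0, 0, 0 ,
-> [449.4 -14.5  38.6] n=1 ang=0.0
-0.0083, 0.0013, 0.0001, 0, 0, 0, 0 ,
-> [445.6 -14.2  46. ] n=1 ang=0.0
-0.0083, -0.0004, -0, 0, 0, 0, 0 ,
-> [443.3 -14.   54.1] n=1 ang=0.0
-0.0082, -0.002, 0, 0, 0, 0, 0 ,
-> [442.7 -14.   62.5] n=1 ang=0.0
-0.0075, -0.0037, 0.0001, 0, 0, 0, 0 ,
-> [443.8 -14.   70.8] n=1 ang=0.0
-0.0067, -0.005, 0, 0, 0, 0, 0 ,
-> [446.5 -14.3  78.7] n=1 ang=0.0
-0.0056, -0.0063, 0.0001, 0, 0, 0, 0 ,
-> [450.7 -14.6  86. ] n=1 ang=0.0
-0.0042, -0.0072, 0, 0, 0, 0, 0 ,
```

Call:
step_arm --commands '[0, 0, -0.0008, 0, 0, 0, 0, -0.006, 0.0055, 0, 0, 0, 0, 0, -0.007, 0.0045, 0, 0, 0, 0, 0, -0.008, 0.003, 0, 0, 0, 0, 0, -0.008, 0.0015, 0, 0, 0, 0, 0]' --squeeze 15

```text
clock: 14.62
eef_pos: [448.3, -14.0, 37.6]
eef_rot: [-1.559, 1.056, -0.074]
wrist_force: [0.5, 1.6, -2.2]
finger_gap: 23.5
```

```bash
python3 - <<'E'
from h import *
p,Q=tool();print(p,manip.read_state()['wrist_force'],manip.read_state()['finger_gap'])
E
```

```text
[448.27234362 -14.00965605  37.64165112] [ 0.53161556  1.57205544 -2.17440098] 23.518987480297074
```

Call:
step_arm --commands '[-0.0085, -0.0005, 0, 0, 0, 0, 0, -0.008, -0.002, 0, 0, 0, 0, 0, -0.0075, -0.0035, 0, 0, 0, 0, 0, -0.007, -0.005, 0, 0, 0, 0, 0, -0.0055, -0.006, 0, 0, 0, 0, 0]'

```text
clock: 15.25
eef_pos: [445.6, -13.9, 77.9]
eef_rot: [-1.559, 1.057, -0.073]
wrist_force: [-1.4, 5.2, -5.2]
finger_gap: 23.9
```

Call:
step_arm --commands '[-0.004, -0.007, 0, 0, 0, 0, 0, -0.001, -0.003, 0, 0, 0, 0, 0, 0, 0, 0, 0, 0, 0, 0]'

```text
clock: 15.62
eef_pos: [451.3, -14.4, 86.7]
eef_rot: [-1.559, 1.058, -0.073]
wrist_force: [-12.0, 6.1, 3.8]
finger_gap: 23.6
```

```bash
python3 - <<'E'
from h import *
p,Q=tool();print(p,manip.read_state()['wrist_force'],manip.read_state()['finger_gap'],g(2.0))
snap('top','top3',(180,270,275,375),7)
E
```

```text
[451.32863235 -14.37016458  86.73629854] [-12.00550355   6.08760553   3.76358601] 23.604712807109316 [452.02768856 -14.46412094  86.43576933]
```

View pics/top3.png

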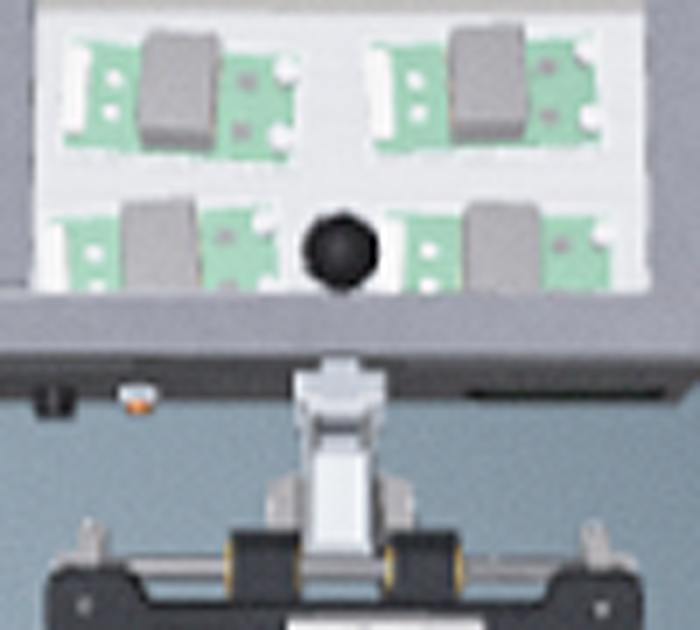

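Call:
step_arm --commands '[-0.002, -0.003, 0, 0, 0, 0, 0, 0, 0, 0, 0, 0, 0, 0, 0, 0, 0, 0, 0, 0, 0.05, 0, 0, 0, 0, 0, 0, 0.05, -0.04, 0, 0, 0, 0, 0, 0.05]'

```text
clock: 16.3
eef_pos: [433.5, -13.5, 123.6]
eef_rot: [-1.559, 1.06, -0.074]
wrist_force: [0.8, 0.4, 1.7]
finger_gap: 48.7
```

Call:
step_arm --commands '[-0.05, 0, 0, 0, 0, 0, 0.05, -0.05, 0, 0, 0, 0, 0, 0.05, 0, 0, 0, 0, 0, 0, 0.05]'

```text
clock: 16.68
eef_pos: [385.6, -10.0, 215.8]
eef_rot: [-1.561, 1.047, -0.076]
wrist_force: [0.4, 0.2, -0.3]
finger_gap: 50.0
```

```bash
python3 - <<'E'
from h import *
p,Q=tool();print(p,manip.read_state()['wrist_force'])
a=cv2.resize(snap('top')[205:265,290:355],None,fx=6,fy=6,interpolation=2);b=cv2.resize(snap('scene')[160:225,280:350],None,fx=6,fy=6,interpolation=2)
cv2.imwrite('pics/l.png',np.hstack([cv2.resize(a,(390,390)),cv2.resize(b,(400,390))])[...,::-1])
# ball approach: tool down, jaw along chamber y
T=rot(np.pi/2+Y); B=np.array([523,-20.5,150])
plan((B+[0,0,130],T),(B+[0,0,-16],T),gap=.05)
E
```

```text
[385.58950595  -9.97799781 215.81786594] [ 0.40645858  0.18320593 -0.29385915]
-> [523.  -20.5 280. ] n=4 ang=29.6
0.0023, -0.0384, 0.0003, 0, 0.1, 7.4, 0.05 ,
-0.0027, -0.0384, 0.0004, -0.1, 0, 7.4, 0.05 ,
-0.0076, -0.0378, 0.0002, 0, 0.1, 7.4, 0.05 ,
-0.0124, -0.0364, 0.0003, 0, 0.1, 7.4, 0.05 ,
-> [523.  -20.5 134. ] n=3 ang=0.0
0.0487, 0, 0, 0, 0, 0, 0.05 ,
0.0487, 0, 0, 0, 0, 0, 0.05 ,
0.0486, 0, 0, 0, 0, 0, 0.05 ,
```

View pics/l.png

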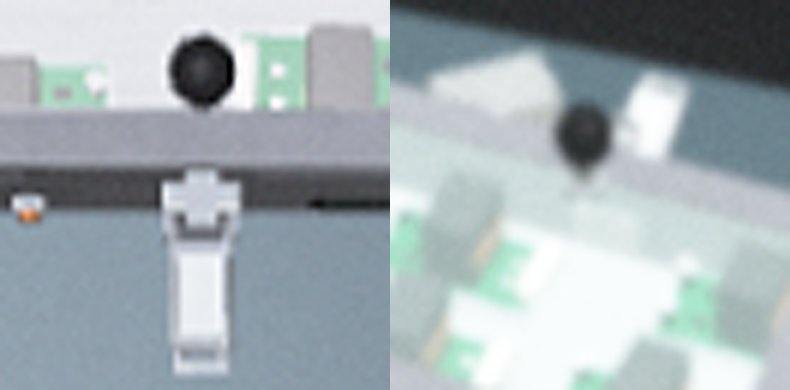

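Call:
step_arm --commands '[0.0025, -0.0385, 0, 0, 0, 7.4, 0.05, -0.0025, -0.0385, 0.0005, 0, 0, 7.4, 0.05, -0.0075, -0.038, 0, 0, 0, 7.4, 0.05, -0.0125, -0.0365, 0.0005, 0, 0, 7.4, 0.05, 0.03, 0, 0, 0, 0, 0, 0.05]'

```text
clock: 17.4
eef_pos: [528.1, -21.1, 248.4]
eef_rot: [0.357, 1.565, 1.844]
wrist_force: [-0.1, -0.8, -1.8]
finger_gap: 50.2
```

Call:
step_arm --commands '[0.045, 0, 0, 0, 0, 0, 0.05, 0.04, 0, 0, 0, 0, 0, 0.05, 0.03, 0, 0, 0, 0, 0, 0.05, 0, 0, 0, 0, 0, 0, 0.05, 0, 0, 0, 0, 0, 0, 0.04]'

```text
clock: 18.02
eef_pos: [523.8, -20.0, 134.6]
eef_rot: [0.267, 1.565, 1.754]
wrist_force: [0.4, -0.3, 0.2]
finger_gap: 42.8
```

Call:
step_arm --commands '[0, 0, 0, 0, 0, 0, 0.034, 0, 0, 0, 0, 0, 0, 0.03, 0, 0, 0, 0, 0, 0, 0.026, 0, 0, 0, 0, 0, 0, 0.02, 0, 0, 0, 0, 0, 0, 0.01]' --squeeze 10

```text
clock: 18.65
eef_pos: [523.4, -20.1, 134.8]
eef_rot: [0.162, 1.565, 1.649]
wrist_force: [-0.1, -3.0, 4.4]
finger_gap: 24.9
```

```bash
python3 - <<'E'
from h import *
p,Q=tool();print(p,Q.round(3),manip.read_state()['wrist_force'],manip.read_state()['finger_gap'])
def b(th): 
    a=.278+th; return 145.6*np.r_[-np.cos(a)*U,np.sin(a)]
plan(*[(p+b(th)-b(0),None) for th in [.15,.35,.55,.75,.95,1.15,1.35,1.55,1.7]],gap=0.0)
E
```

```text
[523.43930091 -20.11411849 134.82066595] [[-0.    -0.996  0.084]
 [ 0.005  0.084  0.996]
 [-1.     0.001  0.005]] [-0.11597222 -3.0234772   4.44316382] 24.942967794063566
-> [531.  -20.7 155.3] n=1 ang=0.0
-0.0205, -0.0075, 0.0001, 0, 0, 0, 0 ,
-> [545.6 -22.  180.4] n=1 ang=0.0
-0.0251, -0.0147, 0.0002, 0, 0, 0, 0 ,
-> [564.8 -23.6 202.1] n=1 ang=0.0
-0.0217, -0.0193, 0.0001, 0, 0, 0, 0 ,
-> [588.  -25.5 219.5] n=1 ang=0.0
-0.0175, -0.0232, 0.0001, 0, 0, 0, 0 ,
-> [614.2 -27.7 232. ] n=1 ang=0.0
-0.0124, -0.0263, 0.0001, 0, 0, 0, 0 ,
-> [642.3 -30.  239. ] n=1 ang=0.0
-0.0071, -0.0282, 0.0001, 0, 0, 0, 0 ,
-> [671.3 -32.4 240.2] n=1 ang=0.0
-0.0012, -0.029, -0, 0, 0, 0, 0 ,
-> [699.9 -34.8 235.7] n=1 ang=0.0
0.0045, -0.0288, -0, 0, 0, 0, 0 ,
-> [720.4 -36.5 228.6] n=1 ang=0.0
0.0071, -0.0206, -0, 0, 0, 0, 0 ,
```

Call:
step_arm --commands '[-0.01, -0.0035, 0, 0, 0, 0, 0, -0.0105, -0.004, 0, 0, 0, 0, 0, -0.0125, -0.007, 0, 0, 0, 0, 0, -0.0125, -0.0075, 0, 0, 0, 0, 0, -0.011, -0.0095, 0, 0, 0, 0, 0]' --squeeze 25

```text
clock: 19.27
eef_pos: [555.3, -22.8, 192.0]
eef_rot: [0.224, 1.565, 1.711]
wrist_force: [0.4, -0.9, -3.9]
finger_gap: 24.7
```

```bash
python3 - <<'E'
from h import *
p,Q=tool();print(p,manip.read_state()['wrist_force'],manip.read_state()['finger_gap'])
E
```

```text
[555.27464973 -22.78102421 192.03192739] [ 0.38357828 -0.86613031 -3.94785632] 24.663437506053903
```

Call:
step_arm --commands '[-0.0105, -0.01, 0, 0, 0, 0, 0, -0.009, -0.0115, 0, 0, 0, 0, 0, -0.0085, -0.0115, 0, 0, 0, 0, 0, -0.0065, -0.013, 0, 0, 0, 0, 0, -0.006, -0.0135, 0, 0, 0, 0, 0]'

```text
clock: 19.9
eef_pos: [614.8, -27.7, 232.3]
eef_rot: [0.194, 1.564, 1.682]
wrist_force: [-0.8, 0.9, -5.5]
finger_gap: 24.9
```

Call:
step_arm --commands '[-0.004, -0.014, 0, 0, 0, 0, 0, -0.003, -0.014, 0, 0, 0, 0, 0, -0.001, -0.0145, 0, 0, 0, 0, 0, 0, -0.0145, 0, 0, 0, 0, 0, 0.002, -0.0145, 0, 0, 0, 0, 0]'

```text
clock: 20.52
eef_pos: [686.6, -33.7, 239.7]
eef_rot: [-0.334, 1.564, 1.153]
wrist_force: [-0.1, 1.2, 7.7]
finger_gap: 24.7
```

```bash
python3 - <<'E'
from h import *
p,Q=tool();print(p,manip.read_state()['wrist_force'],manip.read_state()['finger_gap'])
E
```

```text
[686.63229991 -33.71564767 239.70814954] [-0.09135794  1.21357875  7.65592786] 24.724410026909247
```

Call:
step_arm --commands '[0.0025, -0.0145, 0, 0, 0, 0, 0, 0.0035, -0.0105, 0, 0, 0, 0, 0, 0.003, -0.007, 0, 0, 0, 0, 0, 0, 0, 0, 0, 0, 0, 0, 0, 0, 0, 0, 0, 0, 0]'

```text
clock: 21.15
eef_pos: [718.5, -36.4, 231.1]
eef_rot: [-0.568, 1.563, 0.919]
wrist_force: [2.3, 0.1, 8.5]
finger_gap: 24.7
```

```bash
python3 - <<'E'
from h import *
p,Q=tool();print(p,manip.read_state()['wrist_force'],manip.read_state()['finger_gap'])
E
```

```text
[718.54780291 -36.35594589 231.10351845] [2.31640302 0.10561779 8.47543965] 24.719387154165744
```

Near the stop; release, retreat up, move toward the tray side and look.

Call:
step_arm --commands '[0, 0, 0, 0, 0, 0, 0.05, 0, 0, 0, 0, 0, 0, 0.05, -0.04, 0, 0, 0, 0, 0, 0.05, -0.05, 0, 0, 0, 0, 0, 0.05, -0.01, 0.04, 0.02, 0, 0, 0, 0.05]'

```text
clock: 21.78
eef_pos: [681.4, -15.0, 331.6]
eef_rot: [-0.774, 1.563, 0.712]
wrist_force: [0.9, 0.2, -1.2]
finger_gap: 50.0
```

Call:
step_arm --commands '[0, 0.05, 0.03, 0, 0, 0, 0.05, 0, 0.04, 0.04, 0, 0, 0, 0.05, 0, 0.04, 0.04, 0, 0, 0, 0.05, 0, 0.03, 0.05, 0, 0, 0, 0.05, 0, 0.01, 0.055, 0, 0, 0, 0.05]'

```text
clock: 22.4
eef_pos: [526.5, 215.9, 331.0]
eef_rot: [0.018, 1.565, 1.505]
wrist_force: [1.3, 0.0, 0.7]
finger_gap: 50.0
```

```bash
python3 - <<'E'
from h import *
p,Q=tool();print(p)
im=snap('top','top4',(130,270,200,400),4)
for o in manip.outline_of('module_1','top'): print('m',round(o['score'],2),np.round(o['centre'],1),o['pixels'].sum(),[np.round(x,1) for x in rect(o['pixels'],'top',70)])
E
```

```text
[526.48261776 215.8941071  330.98183031]
m 0.79 [221.9 290.3] 519 [array([532.8,  59.3]), array([82.8, 39.4]), np.float64(85.5)]
m 0.65 [217.9 343.2] 561 [array([529. , -73.3]), array([81.1, 46. ]), np.float64(82.9)]
m 0.62 [194.6 302.2] 587 [array([595.8,  33. ]), array([78.9, 50.5]), np.float64(85.5)]
m 0.57 [191.7 345.9] 623 [array([591. , -75.1]), array([83.5, 48. ]), np.float64(85.5)]
m 0.29 [229.8 451.1] 350 [array([ 476.6, -323.4]), array([46.8, 51.3]), np.float64(85.5)]
```

View pics/top4.png

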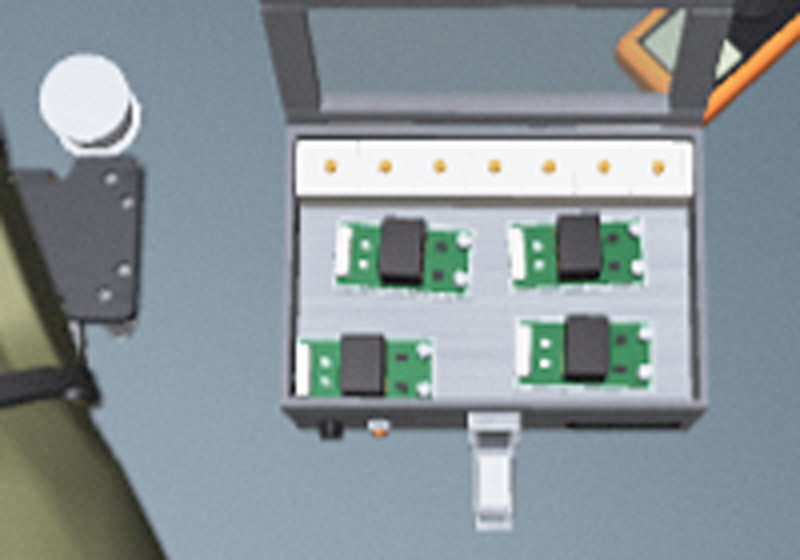

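```bash
cat >> h.py <<'E'
def mod(px,z=104): return atz('top',px,z)+[0,-1.9,0]
def cycle(px,yaw,tx,ty=327,step=50):
    m=mod(px); T=rot(np.pi/2+yaw); print('module',m.round(1))
    s=plan(([*m[:2],190],T),([*m[:2],77],T),gap=.05,step=step)
    print('GRIP'); s=plan(([*m[:2],150],T),gap=0,start=s,step=40)
    D=rot(np.pi/2)
    s=plan(([tx,ty,150],D),([tx,ty,18],D),gap=0,start=s,step=step)
E
python3 - <<'E'
from h import *
f=lambda r,c:(130+r/4,200+c/4)
for n,(a,b) in dict(BL=(246,403),BR=(243,578),FL=(362,363),FR=(343,587)).items(): print(n,mod(f(a,b)).round(1))
cycle(f(343,587),-.09,583)
E
```

```text
BL [593.6  28.  104. ]
BR [587.2 -76.3 104. ]
FL [525.4  56.4 104. ]
FR [526.3 -76.1 104. ]
module [526.3 -76.1 104. ]
-> [526.3 -76.1 190. ] n=7 ang=0.7
0.0197, -0.0033, -0.0421, 0.1, 0.1, 0, 0.05 ,
0.0198, -0.0034, -0.0421, 0.1, 0, 0, 0.05 ,
0.0198, -0.0035, -0.042, 0.1, 0.1, 0, 0.05 ,
0.0199, -0.0036, -0.0421, 0.1, 0, -0.1, 0.05 ,
0.0199, -0.0036, -0.042, 0, 0.1, 0, 0.05 ,
0.0199, -0.0036, -0.042, 0.1, 0, 0, 0.05 ,
0.0199, -0.0036, -0.0419, 0.1, 0.1, 0, 0.05 ,
-> [526.3 -76.1  77. ] n=3 ang=0.0
0.0377, -0, 0, 0, 0, 0, 0.05 ,
0.0377, -0, 0, 0, 0, 0, 0.05 ,
0.0376, -0, 0, 0, 0, 0, 0.05 ,
GRIP
-> [526.3 -76.1 150. ] n=2 ang=0.0
-0.0365, -0, -0, 0, 0, 0, 0 ,
-0.0365, -0, -0, 0, 0, 0, 0 ,
-> [583. 327. 150.] n=9 ang=5.1
-0, -0.0023, 0.0452, -0.6, 0, 0, 0 ,
-0, -0.0027, 0.0451, -0.5, 0, 0, 0 ,
-0.0001, -0.0031, 0.0451, -0.6, 0, 0, 0 ,
0, -0.0037, 0.0451, -0.6, 0, 0, 0 ,
-0, -0.004, 0.0451, -0.6, 0, 0, 0 ,
-0, -0.0046, 0.045, -0.5, 0, 0, 0 ,
-0, -0.0049, 0.0449, -0.6, 0, 0, 0 ,
-0.0001, -0.0055, 0.0449, -0.6, 0, 0, 0 ,
0, -0.0058, 0.0449, -0.5, 0, 0, 0 ,
-> [583. 327.  18.] n=3 ang=0.1
0.044, -0, 0, 0, 0, 0, 0 ,
0.044, -0, 0, 0, 0, 0, 0 ,
0.044, -0, 0.0001, 0, 0, 0, 0 ,
```

Call:
step_arm --commands '[0.02, -0.0035, -0.042, 0, 0, 0, 0.05, 0.02, -0.0035, -0.042, 0, 0, 0, 0.05, 0.02, -0.0035, -0.042, 0, 0, 0, 0.05, 0.02, -0.0035, -0.042, 0, 0, 0, 0.05, 0.02, -0.0035, -0.042, 0, 0, 0, 0.05]'

```text
clock: 23.12
eef_pos: [527.3, 2.5, 228.2]
eef_rot: [0.224, 1.565, 1.711]
wrist_force: [1.5, 0.5, 0.1]
finger_gap: 50.1
```

Call:
step_arm --commands '[0.02, -0.0035, -0.042, 0, 0, 0, 0.05, 0.02, -0.0035, -0.042, 0, 0, 0, 0.05, 0.04, 0, 0, 0, 0, 0, 0.05, 0.04, 0, 0, 0, 0, 0, 0.05, 0.033, 0, 0, 0, 0, 0, 0.05]'

```text
clock: 23.75
eef_pos: [526.9, -79.7, 73.7]
eef_rot: [0.363, 1.565, 1.85]
wrist_force: [-0.2, 0.1, -0.4]
finger_gap: 49.5
```

Call:
step_arm --commands '[0, 0, 0, 0, 0, 0, 0.05, 0, 0, 0, 0, 0, 0, 0.04, 0, 0, 0, 0, 0, 0, 0.03, 0, 0, 0, 0, 0, 0, 0.02, 0, 0, 0, 0, 0, 0, 0.01]' --squeeze 30

```text
clock: 24.38
eef_pos: [527.7, -79.0, 76.2]
eef_rot: [-0.018, 1.565, 1.469]
wrist_force: [-1.2, 2.3, 6.6]
finger_gap: 25.8
```

Call:
step_arm --commands '[0, 0, 0, 0, 0, 0, 0, -0.02, 0, 0, 0, 0, 0, 0, -0.03, 0, 0, 0, 0, 0, 0, -0.03, 0, 0, 0, 0, 0, 0, 0, 0, 0, 0, 0, 0, 0]'

```text
clock: 25.0
eef_pos: [528.2, -79.8, 157.0]
eef_rot: [-0.446, 1.565, 1.041]
wrist_force: [0.2, 0.4, -2.8]
finger_gap: 25.8
```

Call:
step_arm --commands '[0, -0.002, 0.045, -0.5, 0, 0, 0, 0, -0.0025, 0.045, -0.5, 0, 0, 0, 0, -0.003, 0.045, -0.5, 0, 0, 0, 0, -0.0035, 0.045, -0.6, 0, 0, 0, 0, -0.004, 0.045, -0.6, 0, 0, 0]'

```text
clock: 25.62
eef_pos: [556.7, 145.3, 154.8]
eef_rot: [0.516, 1.565, 2.05]
wrist_force: [0.6, 0.3, -1.8]
finger_gap: 25.7
```

Call:
step_arm --commands '[0, -0.0045, 0.045, -0.6, 0, 0, 0, 0, -0.005, 0.045, -0.6, 0, 0, 0, 0, -0.0055, 0.045, -0.6, 0, 0, 0, 0, -0.006, 0.045, -0.6, 0, 0, 0, 0.02, 0, 0, 0, 0, 0, 0]'

```text
clock: 26.25
eef_pos: [581.6, 326.5, 136.1]
eef_rot: [0.077, 1.565, 1.657]
wrist_force: [0.6, -0.8, -2.2]
finger_gap: 25.9
```

Call:
step_arm --commands '[0.04, 0, 0, 0, 0, 0, 0, 0.04, 0, 0, 0, 0, 0, 0, 0.02, 0, 0, 0, 0, 0, 0, 0, 0, 0, 0, 0, 0, 0]'

```text
clock: 26.75
eef_pos: [581.1, 323.8, 35.7]
eef_rot: [0.671, 1.565, 2.247]
wrist_force: [0.8, 0.2, -0.5]
finger_gap: 25.6
```

Call:
step_arm --commands '[0.012, 0, 0, 0, 0, 0, 0, 0.006, 0, 0, 0, 0, 0, 0, 0.0025, 0, 0, 0, 0, 0, 0, 0, 0, 0, 0, 0, 0, 0, 0, 0, 0, 0, 0, 0, 0]'

```text
clock: 27.38
eef_pos: [582.0, 324.4, 17.3]
eef_rot: [0.063, 1.565, 1.639]
wrist_force: [-0.8, 0.6, -1.1]
finger_gap: 26.0
```

Call:
step_arm --commands '[0, 0, 0, 0, 0, 0, 0.04, 0, 0, 0, 0, 0, 0, 0.05, -0.04, 0, 0, 0, 0, 0, 0.05, -0.05, 0, 0, 0, 0, 0, 0.05, -0.05, 0, 0, 0, 0, 0, 0.05]'

```text
clock: 28.0
eef_pos: [581.8, 323.4, 158.7]
eef_rot: [0.12, 1.565, 1.696]
wrist_force: [0.7, 0.3, -0.1]
finger_gap: 50.0
```

Call:
step_arm --commands '[-0.05, 0.03, 0, 0, 0, 0, 0.05, -0.03, 0.03, -0.02, 0, 0, 0, 0.05, 0, 0.02, -0.03, 0, 0, 0, 0.05]'

```text
clock: 28.38
eef_pos: [501.8, 272.9, 239.6]
eef_rot: [-0.428, 1.562, 1.149]
wrist_force: [0.2, -0.3, -0.1]
finger_gap: 49.9
```

```bash
cat >> h.py <<'E'
def mods():
    snap('top'); out=[]
    for o in manip.outline_of('module_1','top'):
        if o['score']<.35: continue
        c=o['centre']; w=atz('top',c,70); rc=rect(o['pixels'],'top',70)
        print('m',round(o['score'],2),np.round(c,1),w.round(0)[:2],[np.round(x,1) for x in rc])
E
python3 - <<'E'
from h import *
print(tool()[0]); mods()
snap('top','top5',(130,310,140,400),3)
E
```

```text
[501.78383545 272.85140498 239.56674168]
m 0.97 [192.9 301.6] [598.  29.] [array([597.3,  31. ]), array([86.2, 48.8]), np.float64(80.6)]
m 0.85 [192.5 341.9] [591. -70.] [array([589.8, -73.9]), array([86.1, 45.5]), np.float64(85.5)]
m 0.74 [220.2 290.2] [532.  61.] [array([531.6,  59.4]), array([82.9, 37. ]), np.float64(85.5)]
m 0.58 [171.1 326.3] [649. -36.] [array([621.8, -12.3]), array([301.4, 377.3]), np.float64(79.8)]
```

View pics/top5.png

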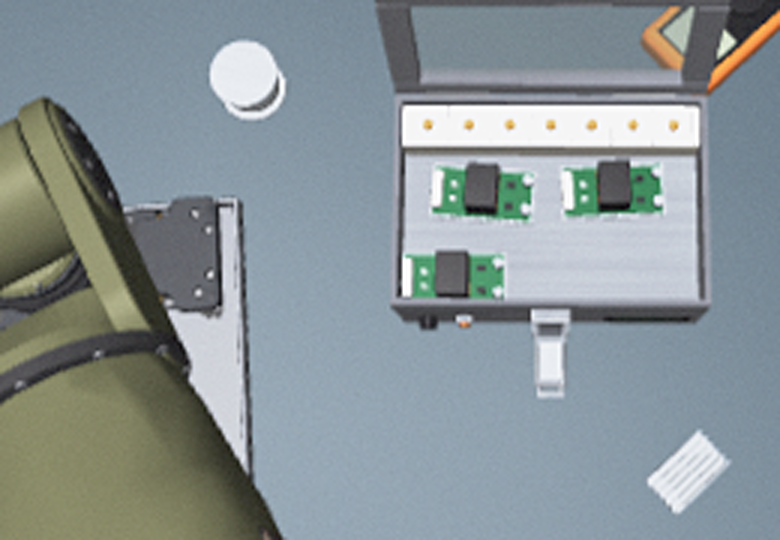

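```bash
python3 - <<'E'
from h import *
cycle((190.75,344.5),-.045,525,step=52)
E
```

```text
module [587.2 -76.3 104. ]
-> [587.2 -76.3 190. ] n=7 ang=2.9
0.0065, -0.0119, -0.0498, 0.4, 0.1, 0, 0.05 ,
0.0066, -0.0123, -0.0498, 0.4, 0, 0, 0.05 ,
0.0066, -0.0127, -0.0497, 0.4, 0.1, 0, 0.05 ,
0.0067, -0.013, -0.0495, 0.4, 0, 0, 0.05 ,
0.0066, -0.0133, -0.0495, 0.4, 0.1, 0, 0.05 ,
0.0068, -0.0137, -0.0494, 0.4, 0, 0, 0.05 ,
0.0068, -0.014, -0.0492, 0.4, 0.1, 0, 0.05 ,
-> [587.2 -76.3  77. ] n=3 ang=0.1
0.0377, 0, 0, 0, 0, 0, 0.05 ,
0.0376, 0, 0, 0, 0, 0, 0.05 ,
0.0377, 0, 0.0001, 0, 0, 0, 0.05 ,
GRIP
-> [587.2 -76.3 150. ] n=2 ang=0.1
-0.0365, 0, -0, 0, 0, 0, 0 ,
-0.0365, 0, -0.0001, 0, 0, 0, 0 ,
-> [525. 327. 150.] n=8 ang=2.6
-0, 0.01, 0.05, -0.3, 0, 0, 0 ,
-0.0001, 0.0098, 0.0501, -0.3, 0, 0, 0 ,
-0, 0.0094, 0.0501, -0.4, 0, 0, 0 ,
-0.0001, 0.0092, 0.0502, -0.3, 0, 0, 0 ,
0, 0.0088, 0.0502, -0.3, 0, 0, 0 ,
-0, 0.0087, 0.0503, -0.3, 0, 0, 0 ,
-0.0001, 0.0083, 0.0503, -0.3, 0, 0, 0 ,
-0, 0.0081, 0.0504, -0.4, 0, 0, 0 ,
-> [525. 327.  18.] n=3 ang=0.1
0.044, 0, 0, 0, 0, 0, 0 ,
0.044, 0, 0, 0, 0, 0, 0 ,
0.044, 0, 0.0001, 0, 0, 0, 0 ,
```

Call:
step_arm --commands '[0.0065, -0.012, -0.05, 0.4, 0, 0, 0.05, 0.0065, -0.0125, -0.05, 0.4, 0, 0, 0.05, 0.0065, -0.0125, -0.05, 0.4, 0, 0, 0.05, 0.0065, -0.013, -0.0495, 0.4, 0, 0, 0.05, 0.0065, -0.0135, -0.0495, 0.4, 0, 0, 0.05]'

```text
clock: 29.15
eef_pos: [564.4, 22.0, 202.3]
eef_rot: [0.188, 1.565, 1.729]
wrist_force: [1.1, 0.2, 0.7]
finger_gap: 49.7
```

Call:
step_arm --commands '[0.007, -0.0135, -0.0485, 0.4, 0, 0, 0.05, 0.007, -0.014, -0.047, 0.4, 0, 0, 0.05, 0.02, 0, 0, 0, 0, 0, 0.05, 0.01, 0, 0, 0, 0, 0, 0.05, 0, 0, 0, 0, 0, 0, 0.05]'

```text
clock: 29.78
eef_pos: [587.9, -72.2, 157.5]
eef_rot: [0.38, 1.564, 1.908]
wrist_force: [0.4, 0.1, 0.2]
finger_gap: 50.3
```

Call:
step_arm --commands '[0.03, 0, -0.005, 0, 0, 0, 0.05, 0.03, 0, 0, 0, 0, 0, 0.05, 0.021, 0, 0, 0, 0, 0, 0.05, 0, 0, 0, 0, 0, 0, 0.05, 0, 0, 0, 0, 0, 0, 0.04]'

```text
clock: 30.4
eef_pos: [588.3, -77.1, 78.6]
eef_rot: [-0.139, 1.565, 1.389]
wrist_force: [-0.0, 0.1, -0.4]
finger_gap: 43.3
```

Call:
step_arm --commands '[0, 0, 0, 0, 0, 0, 0.03, 0, 0, 0, 0, 0, 0, 0.02, 0, 0, 0, 0, 0, 0, 0.01, 0, 0, 0, 0, 0, 0, 0, 0, 0, 0, 0, 0, 0, 0]'

```text
clock: 31.02
eef_pos: [588.0, -77.4, 78.0]
eef_rot: [-0.034, 1.565, 1.494]
wrist_force: [-0.9, 2.5, 6.2]
finger_gap: 25.6
```

Call:
step_arm --commands '[-0.02, 0, 0, 0, 0, 0, 0, -0.03, 0, 0, 0, 0, 0, 0, -0.03, 0, 0, 0, 0, 0, 0, 0, 0.01, 0.05, -0.3, 0, 0, 0, 0, 0.01, 0.05, -0.3, 0, 0, 0]'

```text
clock: 31.65
eef_pos: [571.3, 23.7, 157.8]
eef_rot: [0.185, 1.565, 1.721]
wrist_force: [0.5, -0.0, -2.1]
finger_gap: 25.5
```

Call:
step_arm --commands '[0, 0.0095, 0.05, -0.3, 0, 0, 0, 0, 0.009, 0.05, -0.3, 0, 0, 0, 0, 0.009, 0.05, -0.3, 0, 0, 0, 0, 0.0085, 0.05, -0.3, 0, 0, 0, 0, 0.0085, 0.05, -0.3, 0, 0, 0]'

```text
clock: 32.28
eef_pos: [532.4, 275.3, 159.1]
eef_rot: [0.223, 1.565, 1.787]
wrist_force: [0.7, -0.7, -1.5]
finger_gap: 26.0
```

Call:
step_arm --commands '[0, 0.008, 0.05, -0.3, 0, 0, 0, 0, 0, 0, 0, 0, 0, 0, 0.03, 0, 0, 0, 0, 0, 0, 0.03, 0, 0, 0, 0, 0, 0, 0, 0, 0, 0, 0, 0, 0]'

```text
clock: 32.9
eef_pos: [524.4, 322.9, 97.4]
eef_rot: [0.94, 1.565, 2.508]
wrist_force: [-0.7, -0.7, -1.7]
finger_gap: 25.9
```

Call:
step_arm --commands '[0.035, 0, 0, 0, 0, 0, 0, 0.03, 0, 0, 0, 0, 0, 0, 0.01, 0, 0, 0, 0, 0, 0, 0.005, 0, 0, 0, 0, 0, 0, 0, 0, 0, 0, 0, 0, 0]'

```text
clock: 33.52
eef_pos: [525.7, 324.9, 20.5]
eef_rot: [-0.045, 1.564, 1.524]
wrist_force: [-0.0, 1.2, -2.4]
finger_gap: 25.7
```

Call:
step_arm --commands '[0, 0, 0, 0, 0, 0, 0.04, 0, 0, 0, 0, 0, 0, 0.05, -0.04, 0, 0, 0, 0, 0, 0.05, -0.05, 0, 0, 0, 0, 0, 0.05, -0.05, 0, 0, 0, 0, 0, 0.05]'

```text
clock: 34.15
eef_pos: [525.2, 323.8, 161.5]
eef_rot: [0.096, 1.565, 1.665]
wrist_force: [-0.1, 0.7, -0.0]
finger_gap: 49.9
```

Call:
step_arm --commands '[-0.02, 0, -0.04, 0, 0, 0, 0.05, -0.02, 0, -0.04, 0, 0, 0, 0.05, 0, 0, 0, 0, 0, 0, 0.05]'

```text
clock: 34.52
eef_pos: [526.0, 242.0, 201.3]
eef_rot: [-0.341, 1.564, 1.226]
wrist_force: [0.3, 0.5, -0.0]
finger_gap: 49.7
```

```bash
python3 - <<'E'
from h import *
mods(); print(tool()[0])
cycle((191.5,300.75),-.145,467,step=50)
E
```

```text
m 0.75 [196.1 300.9] [590.  31.] [array([597.4,  32.1]), array([83.9, 48.5]), np.float64(80.8)]
m 0.65 [219.6 289.2] [534.  64.] [array([531. ,  58.4]), array([86.3, 38.6]), np.float64(83.5)]
m 0.54 [140.  324.9] [730. -39.] [array([741.6, -36.9]), array([302.2, 127.7]), np.float64(85.5)]
[525.23672402 243.81876087 199.18919375]
module [593.6  28.  104. ]
-> [593.6  28.  190. ] n=5 ang=8.2
0.0016, -0.0138, -0.0431, 1.6, 0.1, 0, 0.05 ,
0.0016, -0.0149, -0.0428, 1.7, 0, 0, 0.05 ,
0.0017, -0.0163, -0.0423, 1.6, 0.1, 0, 0.05 ,
0.0017, -0.0174, -0.0418, 1.6, 0.1, 0, 0.05 ,
0.0018, -0.0186, -0.0413, 1.7, 0, 0, 0.05 ,
-> [593.6  28.   77. ] n=3 ang=0.1
0.0377, -0, -0, 0, 0, 0, 0.05 ,
0.0376, -0, -0, 0, 0, 0, 0.05 ,
0.0377, -0.0001, -0, 0, 0, -0.1, 0.05 ,
GRIP
-> [593.6  28.  150. ] n=2 ang=0.1
-0.0365, -0, 0, 0, 0, 0, 0 ,
-0.0365, -0, 0, 0, 0, 0, 0 ,
-> [467. 327. 150.] n=7 ang=8.3
0, 0.0241, 0.0396, -1.2, 0, 0, 0 ,
0, 0.0232, 0.0402, -1.2, 0, 0, 0 ,
0, 0.0224, 0.0406, -1.2, 0, 0, 0 ,
0, 0.0216, 0.0411, -1.2, 0, 0, 0 ,
0, 0.0207, 0.0415, -1.2, 0, 0, 0 ,
0, 0.0198, 0.0419, -1.1, 0, 0, 0 ,
0, 0.019, 0.0424, -1.2, 0, 0.1, 0 ,
-> [467. 327.  18.] n=3 ang=0.1
0.044, -0, -0, 0, 0, 0, 0 ,
0.044, -0.0001, -0.0001, 0, 0, 0, 0 ,
0.044, -0, -0, 0, 0, 0, 0 ,
```

Call:
step_arm --commands '[0.0015, -0.014, -0.043, 1.6, 0, 0, 0.05, 0.0015, -0.015, -0.043, 1.6, 0, 0, 0.05, 0.0015, -0.0165, -0.0425, 1.6, 0, 0, 0.05, 0.0015, -0.0175, -0.042, 1.6, 0, 0, 0.05, 0.002, -0.0185, -0.041, 1.7, 0, 0, 0.05]'

```text
clock: 35.25
eef_pos: [594.8, 27.4, 188.8]
eef_rot: [0.474, 1.565, 1.902]
wrist_force: [-0.2, 0.7, -0.8]
finger_gap: 50.3
```

Call:
step_arm --commands '[0.03, 0, 0, 0, 0, 0, 0.05, 0.01, 0, 0, 0, 0, 0, 0.05, 0, 0, 0, 0, 0, 0, 0.05]'

```text
clock: 35.62
eef_pos: [594.2, 29.0, 149.1]
eef_rot: [0.552, 1.564, 1.981]
wrist_force: [0.0, -0.5, -0.3]
finger_gap: 50.2
```

Call:
step_arm --commands '[0.03, 0, -0.001, 0, 0, 0, 0.05, 0.03, 0, 0, 0, 0, 0, 0.05, 0.012, 0, 0, 0, 0, 0, 0.05, 0, 0, 0, 0, 0, 0, 0.05, 0, 0, 0, 0, 0, 0, 0.04]'

```text
clock: 36.25
eef_pos: [594.9, 27.5, 79.1]
eef_rot: [-0.041, 1.565, 1.387]
wrist_force: [-0.3, 0.4, -0.2]
finger_gap: 43.2
```

Call:
step_arm --commands '[0, 0, 0, 0, 0, 0, 0.03, 0, 0, 0, 0, 0, 0, 0.02, 0, 0, 0, 0, 0, 0, 0.01, 0, 0, 0, 0, 0, 0, 0, 0, 0, 0, 0, 0, 0, 0]'

```text
clock: 36.88
eef_pos: [594.6, 27.6, 78.5]
eef_rot: [0.078, 1.565, 1.505]
wrist_force: [-0.3, 2.2, 6.0]
finger_gap: 25.7
```

Call:
step_arm --commands '[-0.02, 0, 0, 0, 0, 0, 0, -0.03, 0, 0, 0, 0, 0, 0, -0.03, 0, 0, 0, 0, 0, 0, 0, 0.024, 0.0395, -1.2, 0, 0, 0, 0, 0.023, 0.04, -1.2, 0, 0, 0]'

```text
clock: 37.5
eef_pos: [557.6, 112.5, 158.2]
eef_rot: [0.298, 1.565, 1.767]
wrist_force: [0.3, 0.7, -2.0]
finger_gap: 25.7
```

Call:
step_arm --commands '[0, 0.0225, 0.0405, -1.2, 0, 0, 0, 0, 0.0215, 0.041, -1.2, 0, 0, 0, 0, 0.0205, 0.0415, -1.2, 0, 0, 0, 0, 0.02, 0.042, -1.1, 0, 0, 0, 0, 0.019, 0.0425, -1.2, 0, 0, 0]'

```text
clock: 38.12
eef_pos: [466.3, 326.4, 159.3]
eef_rot: [0.245, 1.565, 1.818]
wrist_force: [0.4, 0.0, -3.1]
finger_gap: 26.1
```

Call:
step_arm --commands '[0, 0, 0, 0, 0, 0, 0, 0.03, 0, 0, 0, 0, 0, 0, 0.03, 0, 0, 0, 0, 0, 0, 0, 0, 0, 0, 0, 0, 0]'

```text
clock: 38.62
eef_pos: [466.4, 324.4, 97.6]
eef_rot: [0.948, 1.565, 2.52]
wrist_force: [-0.6, -0.2, -2.2]
finger_gap: 25.9
```

Placement height 78.5−61 = 17.5, so down 80.

Call:
step_arm --commands '[0.035, 0, 0, 0, 0, 0, 0, 0.03, 0, 0, 0, 0, 0, 0, 0.01, 0, 0, 0, 0, 0, 0, 0.005, 0, 0, 0, 0, 0, 0, 0.001, 0, 0, 0, 0, 0, 0]'

```text
clock: 39.25
eef_pos: [467.6, 326.4, 19.5]
eef_rot: [-0.049, 1.564, 1.524]
wrist_force: [-0.1, 0.9, -2.1]
finger_gap: 25.7
```

Call:
step_arm --commands '[0, 0, 0, 0, 0, 0, 0.04, 0, 0, 0, 0, 0, 0, 0.05, -0.04, 0, 0, 0, 0, 0, 0.05, -0.05, 0, 0, 0, 0, 0, 0.05, -0.05, 0, 0, 0, 0, 0, 0.05]'

```text
clock: 39.88
eef_pos: [467.1, 325.3, 160.5]
eef_rot: [0.077, 1.565, 1.65]
wrist_force: [-0.6, 0.1, 0.9]
finger_gap: 50.1
```

Call:
step_arm --commands '[-0.02, 0, -0.04, 0, 0, 0, 0.05, -0.02, 0, -0.04, 0, 0, 0, 0.05, 0, 0, 0, 0, 0, 0, 0.05]'

```text
clock: 40.25
eef_pos: [468.1, 243.7, 200.2]
eef_rot: [-0.339, 1.563, 1.231]
wrist_force: [0.1, 1.1, -0.6]
finger_gap: 49.7
```

```bash
python3 - <<'E'
from h import *
mods(); print(tool()[0])
cycle((220.5,290.75),-.12,409,step=50)
E
```

```text
m 0.93 [220.1 291.3] [532.  59.] [array([531.5,  58.3]), array([85.3, 37. ]), np.float64(85.5)]
m 0.6 [207.4 200.6] [581. 277.] [array([576. , 276.4]), array([ 9.8, 22.5]), np.float64(88.4)]
[467.4784308  245.2585843  198.31162132]
module [525.4  56.4 104. ]
-> [525.4  56.4 190. ] n=4 ang=6.9
0.0018, -0.0144, -0.0472, 1.7, 0.1, 0, 0.05 ,
0.0018, -0.0159, -0.0468, 1.8, 0.1, 0, 0.05 ,
0.002, -0.0172, -0.0463, 1.7, 0.1, 0, 0.05 ,
0.002, -0.0187, -0.0457, 1.7, 0, 0, 0.05 ,
-> [525.4  56.4  77. ] n=3 ang=0.1
0.0377, -0, -0, 0, 0, 0, 0.05 ,
0.0376, -0, -0.0001, 0, 0, 0, 0.05 ,
0.0377, -0.0001, 0, 0, 0, 0, 0.05 ,
GRIP
-> [525.4  56.4 150. ] n=2 ang=0.1
-0.0365, 0, 0, 0, 0, 0, 0 ,
-0.0365, 0.0001, 0.0001, 0, 0, 0, 0 ,
-> [409. 327. 150.] n=6 ang=6.8
0.0001, 0.0246, 0.0425, -1.1, 0, 0, 0 ,
0, 0.0238, 0.0429, -1.2, 0, 0, 0 ,
0.0001, 0.0229, 0.0434, -1.1, 0, 0, 0 ,
0, 0.0221, 0.0438, -1.2, 0, 0, 0 ,
0.0001, 0.0212, 0.0443, -1.1, 0, 0, 0 ,
0, 0.0202, 0.0447, -1.1, 0.1, 0, 0 ,
-> [409. 327.  18.] n=3 ang=0.1
0.044, -0, 0, 0, 0, 0, 0 ,
0.044, -0, 0.0001, 0, 0, 0, 0 ,
0.044, -0, 0, 0, 0, 0, 0 ,
```

Call:
step_arm --commands '[0.002, -0.0145, -0.047, 1.7, 0, 0, 0.05, 0.002, -0.016, -0.047, 1.8, 0, 0, 0.05, 0.002, -0.017, -0.0465, 1.7, 0, 0, 0.05, 0.002, -0.0185, -0.0455, 1.7, 0, 0, 0.05, 0.03, 0, 0, 0, 0, 0, 0.05]'

```text
clock: 40.98
eef_pos: [526.7, 54.9, 159.1]
eef_rot: [-0.14, 1.565, 1.309]
wrist_force: [1.1, 0.7, 0.7]
finger_gap: 49.9
```

Call:
step_arm --commands '[0.01, 0, 0, 0, 0, 0, 0.05, 0, 0, 0, 0, 0, 0, 0.05]'

```text
clock: 41.22
eef_pos: [525.0, 57.5, 148.4]
eef_rot: [0.519, 1.565, 1.973]
wrist_force: [-0.0, -0.6, -0.2]
finger_gap: 49.9
```

Call:
step_arm --commands '[0.03, 0, -0.001, 0, 0, 0, 0.05, 0.03, 0, 0, 0, 0, 0, 0.05, 0.011, 0, 0, 0, 0, 0, 0.05, 0, 0, 0, 0, 0, 0, 0.05, 0, 0, 0, 0, 0, 0, 0.04]'

```text
clock: 41.85
eef_pos: [525.7, 56.2, 79.2]
eef_rot: [-0.056, 1.565, 1.396]
wrist_force: [0.4, 0.1, 0.2]
finger_gap: 42.9
```

Call:
step_arm --commands '[0, 0, 0, 0, 0, 0, 0.03, 0, 0, 0, 0, 0, 0, 0.02, 0, 0, 0, 0, 0, 0, 0.01, 0, 0, 0, 0, 0, 0, 0, 0, 0, 0, 0, 0, 0, 0]'

```text
clock: 42.48
eef_pos: [525.7, 56.1, 78.7]
eef_rot: [-0.049, 1.565, 1.403]
wrist_force: [2.3, 0.5, 6.4]
finger_gap: 25.9
```

Call:
step_arm --commands '[-0.02, 0, 0, 0, 0, 0, 0, -0.03, 0, 0, 0, 0, 0, 0, -0.03, 0, 0, 0, 0, 0, 0, 0, 0.0245, 0.0425, -1.1, 0, 0, 0, 0, 0.024, 0.043, -1.2, 0, 0, 0]'

```text
clock: 43.1
eef_pos: [485.4, 146.5, 158.4]
eef_rot: [0.335, 1.565, 1.826]
wrist_force: [0.7, -0.3, -2.1]
finger_gap: 25.8
```

Call:
step_arm --commands '[0, 0.023, 0.0435, -1.1, 0, 0, 0, 0, 0.022, 0.044, -1.2, 0, 0, 0, 0, 0.021, 0.0445, -1.1, 0, 0, 0, 0, 0.02, 0.045, -1.1, 0, 0, 0, 0, 0, 0, 0, 0, 0, 0]'

```text
clock: 43.72
eef_pos: [407.3, 328.8, 159.1]
eef_rot: [0.36, 1.565, 1.935]
wrist_force: [0.1, -0.0, -2.3]
finger_gap: 26.3
```

Call:
step_arm --commands '[0.03, 0, 0, 0, 0, 0, 0, 0.03, 0, 0, 0, 0, 0, 0, 0, 0, 0, 0, 0, 0, 0]'

```text
clock: 44.1
eef_pos: [408.1, 325.8, 97.8]
eef_rot: [0.992, 1.565, 2.562]
wrist_force: [0.5, 0.3, -0.9]
finger_gap: 25.8
```

Lower, release, clear off and look at the tray.

Call:
step_arm --commands '[0.035, 0, 0, 0, 0, 0, 0, 0.03, 0, 0, 0, 0, 0, 0, 0.01, 0, 0, 0, 0, 0, 0, 0.005, 0, 0, 0, 0, 0, 0, 0.001, 0, 0, 0, 0, 0, 0]'

```text
clock: 44.72
eef_pos: [409.3, 327.9, 19.5]
eef_rot: [-0.035, 1.564, 1.536]
wrist_force: [0.6, 0.2, -1.4]
finger_gap: 25.9
```

Call:
step_arm --commands '[0, 0, 0, 0, 0, 0, 0.04, 0, 0, 0, 0, 0, 0, 0.05, -0.04, 0, 0, 0, 0, 0, 0.05, -0.05, 0, 0, 0, 0, 0, 0.05, -0.05, 0, 0, 0, 0, 0, 0.05]'

```text
clock: 45.35
eef_pos: [408.8, 326.8, 160.6]
eef_rot: [0.091, 1.565, 1.662]
wrist_force: [0.2, -0.2, 0.3]
finger_gap: 50.0
```

Call:
step_arm --commands '[-0.03, -0.01, -0.05, 0, 0, 0, 0.05, -0.03, -0.01, -0.055, 0, 0, 0, 0.05, -0.03, -0.02, -0.055, 0, 0, 0, 0.05, -0.03, -0.02, -0.055, 0, 0, 0, 0.05, -0.03, -0.02, -0.055, 0, 0, 0, 0.05]'

```text
clock: 45.98
eef_pos: [486.1, 63.3, 303.7]
eef_rot: [-0.045, 1.565, 1.526]
wrist_force: [-0.1, 0.6, -0.2]
finger_gap: 50.1
```

Call:
step_arm --commands '[-0.01, -0.02, -0.055, 0, 0, 0, 0.05, 0, -0.02, -0.03, 0, 0, 0, 0.05, 0, 0, 0, 0, 0, 0, 0.05]'

```text
clock: 46.35
eef_pos: [526.4, -21.8, 311.4]
eef_rot: [0.222, 1.565, 1.79]
wrist_force: [-1.5, 0.9, -0.6]
finger_gap: 49.9
```

```bash
python3 - <<'E'
from h import *
mods()
snap('top','top6',(100,320,130,420),2.7); print(tool()[0])
E
```

```text
m 0.73 [212.4 187.1] [572. 310.] [array([569.9, 311.6]), array([80.4, 46.5]), np.float64(89.2)]
m 0.68 [259.4 187.3] [457. 312.] [array([461.4, 312.7]), array([81.4, 42.6]), np.float64(89.6)]
m 0.62 [280.8 187.9] [406. 312.] [array([406.6, 313.9]), array([41.7, 81.1]), np.float64(2.1)]
m 0.62 [234.  189.5] [518. 306.] [array([518.2, 311.8]), array([47.2, 82.5]), np.float64(1.2)]
[525.5882597  -19.37489216 311.78109293]
```

View pics/top6.png

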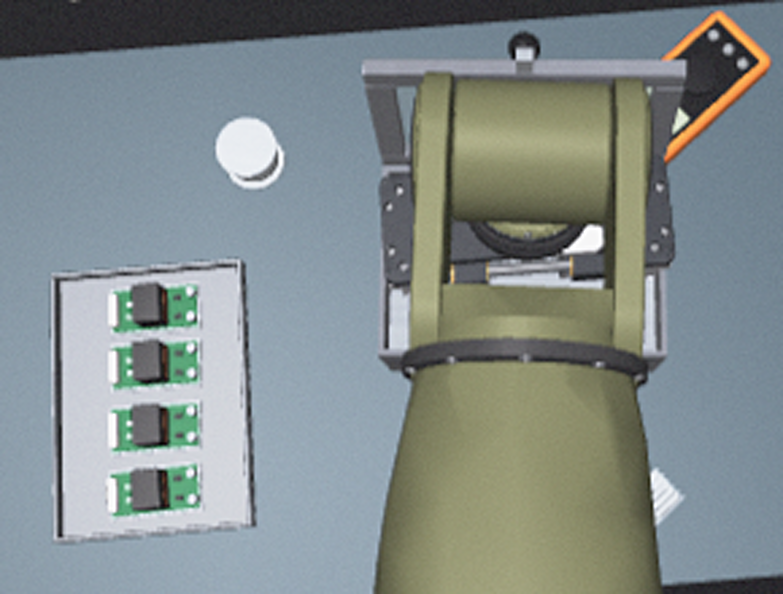

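```bash
python3 - <<'E'
from h import *
T=rot(np.pi/2+Y)
plan(([720,-37,330],T),([720,-37,229.5],T),gap=.05)
print(atz('top',(116.7,323.7),245))
E
```

```text
-> [720. -37. 330.] n=4 ang=4.8
-0.0046, -0.0486, -0.0044, 1.2, 0.1, 0, 0.05 ,
-0.0046, -0.0487, -0.0034, 1.2, 0.1, 0, 0.05 ,
-0.0046, -0.0487, -0.0024, 1.2, 0, 0, 0.05 ,
-0.0046, -0.0488, -0.0013, 1.2, 0.1, -0.1, 0.05 ,
-> [720.  -37.  229.5] n=3 ang=0.1
0.0335, 0, -0, 0, 0, 0, 0.05 ,
0.0335, 0.0001, -0.0001, 0, 0, 0, 0.05 ,
0.0335, -0, 0, 0, 0, 0, 0.05 ,
[720.95697596 -34.28177877 245.        ]
```

Call:
step_arm --commands '[-0.02, 0, 0, 0, 0, 0, 0.05, 0, -0.0485, -0.0045, 1.2, 0, 0, 0.05, 0, -0.0485, -0.0035, 1.2, 0, 0, 0.05, 0, -0.0485, -0.0025, 1.2, 0, 0, 0.05, 0, -0.049, -0.0015, 1.2, 0, 0, 0.05]'

```text
clock: 47.12
eef_pos: [718.7, -36.6, 332.1]
eef_rot: [0.121, 1.565, 1.61]
wrist_force: [-0.4, -0.6, 0.4]
finger_gap: 50.0
```

Call:
step_arm --commands '[0, 0, 0, 0, 0, 0, 0.05, 0.02, 0, 0, 0, 0, 0, 0.05, 0, 0, 0, 0, 0, 0, 0.05]'

```text
clock: 47.5
eef_pos: [716.5, -36.8, 311.3]
eef_rot: [0.5, 1.564, 1.989]
wrist_force: [0.4, -0.7, -0.5]
finger_gap: 50.0
```

Call:
step_arm --commands '[0.02, -0.0045, 0, 0, 0, 0, 0.05, 0.03, 0, 0, 0, 0, 0, 0.05, 0.03, 0, 0, 0, 0, 0, 0.05, 0, 0, 0, 0, 0, 0, 0.05, 0, 0, 0, 0, 0, 0, 0.04]'

```text
clock: 48.12
eef_pos: [722.3, -37.6, 234.3]
eef_rot: [-0.285, 1.565, 1.203]
wrist_force: [0.2, -0.3, 0.2]
finger_gap: 43.4
```

Call:
step_arm --commands '[0, 0, 0, 0, 0, 0, 0.03, 0, 0, 0, 0, 0, 0, 0.02, 0, 0, 0, 0, 0, 0, 0.01, 0, 0, 0, 0, 0, 0, 0, 0, 0, 0, 0, 0, 0, 0]' --squeeze 15

```text
clock: 48.75
eef_pos: [722.4, -36.8, 232.9]
eef_rot: [-0.078, 1.564, 1.411]
wrist_force: [0.3, 5.7, 3.4]
finger_gap: 25.1
```

```bash
python3 - <<'E'
from h import *
p,Q=tool();print(p)
def b(th): 
    a=.278+th; return 145.6*np.r_[-np.cos(a)*U,np.sin(a)]
plan(*[(p+b(th)-b(1.7),None) for th in np.arange(1.7,0.0,-.12)[1:]],gap=0.0)
E
```

```text
[722.40175605 -36.77923709 232.88764241]
-> [706.  -35.4 238.8] n=1 ang=0.0
-0.006, 0.0164, 0.0001, 0, 0, 0, 0 ,
-> [689.1 -34.  242.8] n=1 ang=0.0
-0.0039, 0.017, 0, 0, 0, 0, 0 ,
-> [671.8 -32.6 244.6] n=1 ang=0.0
-0.0019, 0.0174, 0, 0, 0, 0, 0 ,
-> [654.4 -31.1 244.4] n=1 ang=0.0
0.0002, 0.0174, 0.0001, 0, 0, 0, 0 ,
-> [637.1 -29.7 242.1] n=1 ang=0.0
0.0023, 0.0174, -0, 0, 0, 0, 0 ,
-> [620.3 -28.3 237.7] n=1 ang=0.0
0.0044, 0.0169, -0, 0, 0, 0, 0 ,
-> [604.1 -26.9 231.4] n=1 ang=0.0
0.0064, 0.0162, -0.0001, 0, 0, 0, 0 ,
-> [588.7 -25.7 223.1] n=1 ang=0.0
0.0082, 0.0154, -0, 0, 0, 0, 0 ,
-> [574.5 -24.5 213.1] n=1 ang=0.0
0.01, 0.0143, -0.0001, 0, 0, 0, 0 ,
-> [561.6 -23.4 201.4] n=1 ang=0.0
0.0117, 0.013, -0, 0, 0, 0, 0 ,
-> [550.1 -22.4 188.2] n=1 ang=0.0
0.0132, 0.0115, -0.0001, 0, 0, 0, 0 ,
-> [540.3 -21.6 173.8] n=1 ang=0.0
0.0144, 0.0098, -0.0001, 0, 0, 0, 0 ,
-> [532.3 -21.  158.3] n=1 ang=0.0
0.0155, 0.0081, -0.0001, 0, 0, 0, 0 ,
-> [526.2 -20.5 141.9] n=1 ang=0.0
0.0163, 0.0061, -0.0001, 0, 0, 0, 0 ,
```

Call:
step_arm --commands '[-0.006, 0.0165, 0, 0, 0, 0, 0, -0.004, 0.017, 0, 0, 0, 0, 0, -0.002, 0.0175, 0, 0, 0, 0, 0, 0, 0.0175, 0, 0, 0, 0, 0, 0.0025, 0.0175, 0, 0, 0, 0, 0]'

```text
clock: 49.38
eef_pos: [636.1, -29.6, 242.0]
eef_rot: [-0.0, 1.564, 1.489]
wrist_force: [1.8, 6.4, 0.3]
finger_gap: 24.9
```

Call:
step_arm --commands '[0.0045, 0.017, 0, 0, 0, 0, 0, 0.0065, 0.016, 0, 0, 0, 0, 0, 0.008, 0.0155, 0, 0, 0, 0, 0, 0.01, 0.0145, 0, 0, 0, 0, 0, 0.0115, 0.013, 0, 0, 0, 0, 0]'

```text
clock: 50.0
eef_pos: [560.3, -23.3, 201.0]
eef_rot: [0.074, 1.564, 1.563]
wrist_force: [3.2, 6.3, -3.6]
finger_gap: 24.7
```

```bash
python3 - <<'E'
from h import *
p,Q=tool();print(p,manip.read_state()['wrist_force'],manip.read_state()['finger_gap'])
E
```

```text
[560.26295225 -23.30062004 201.02613305] [ 3.23217645  6.2727491  -3.60565067] 24.71309714304165
```

Call:
step_arm --commands '[0.013, 0.0115, 0, 0, 0, 0, 0, 0.0145, 0.01, 0, 0, 0, 0, 0, 0.0155, 0.008, 0, 0, 0, 0, 0, 0.0155, 0.006, 0, 0, 0, 0, 0, 0.004, 0.001, 0, 0, 0, 0, 0]'

```text
clock: 50.62
eef_pos: [524.0, -20.3, 138.4]
eef_rot: [0.202, 1.564, 1.69]
wrist_force: [-4.3, 5.6, 18.2]
finger_gap: 25.1
```

Call:
step_arm --commands '[0, 0, 0, 0, 0, 0, 0, 0, 0, 0, 0, 0, 0, 0.05, 0, 0, 0, 0, 0, 0, 0.05, -0.03, 0, 0, 0, 0, 0, 0.05, -0.05, 0, 0, 0, 0, 0, 0.05]'

```text
clock: 51.25
eef_pos: [523.6, -21.5, 218.3]
eef_rot: [0.645, 1.564, 2.133]
wrist_force: [0.5, 0.4, 0.3]
finger_gap: 50.0
```

Call:
step_arm --commands '[-0.05, 0, 0.03, 0, 0, 0, 0.05, -0.03, 0.01, 0.055, 0, 0, 0, 0.05, 0, 0.01, 0.055, 0, 0, 0, 0.05, 0, 0.01, 0.055, 0, 0, 0, 0.05, 0, 0.01, 0.055, 0, 0, 0, 0.05]'

```text
clock: 51.88
eef_pos: [504.9, 231.4, 299.6]
eef_rot: [0.107, 1.565, 1.595]
wrist_force: [0.5, -0.8, 0.0]
finger_gap: 50.2
```

Call:
step_arm --commands '[0, 0.01, 0.03, 0, 0, 0, 0.05, 0, 0, 0, 0, 0, 0, 0.05, 0, 0, 0, 0, 0, 0, 0.05, 0, 0, 0, 0, 0, 0, 0.05, 0, 0, 0, 0, 0, 0, 0.05]'

```text
clock: 52.5
eef_pos: [498.0, 259.8, 299.6]
eef_rot: [0.213, 1.565, 1.7]
wrist_force: [0.7, -0.3, -0.4]
finger_gap: 50.2
```

```bash
python3 - <<'E'
from h import *
s=manip.read_state();print(s['eef_pos'],s['wrist_force'])
t=snap('top')[90:330,130:480];c=snap('scene')[150:280,180:380]
fb=manip.find_in('lid_ball','top')[0];print(fb['centre'], 'shut ref ~215.7,323.7'); print(manip.find_in('lid_ball','scene')[:1],'shut ref 182.3,314')
cv2.imwrite('pics/end.png',np.vstack([cv2.resize(t,(525,360)),cv2.resize(c,(525,240),interpolation=2)])[:,:,::-1][:600])
cv2.imwrite('pics/end2.png',cv2.resize(t[100:180,130:260],None,fx=6,fy=6,interpolation=2)[...,::-1])
E
```

```text
[497.96408835 259.75404082 299.57243688] [ 0.74336938 -0.33056586 -0.3706333 ]
[193.8, 327.6] shut ref ~215.7,323.7
[{'centre': [206.6, 306.3], 'score': 0.93}] shut ref 182.3,314
```

View pics/end.png

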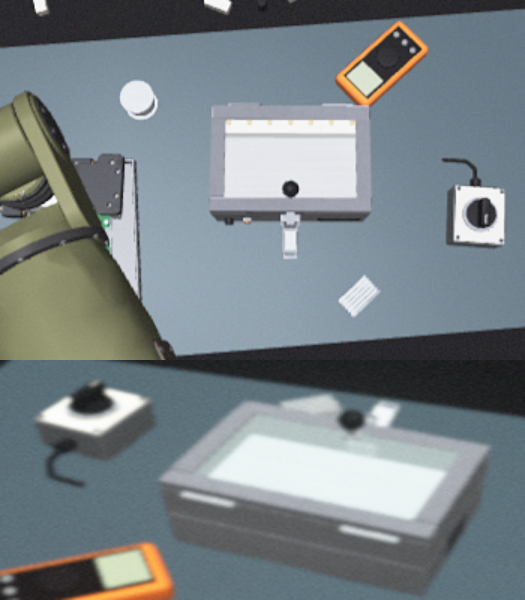

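View pics/end2.png

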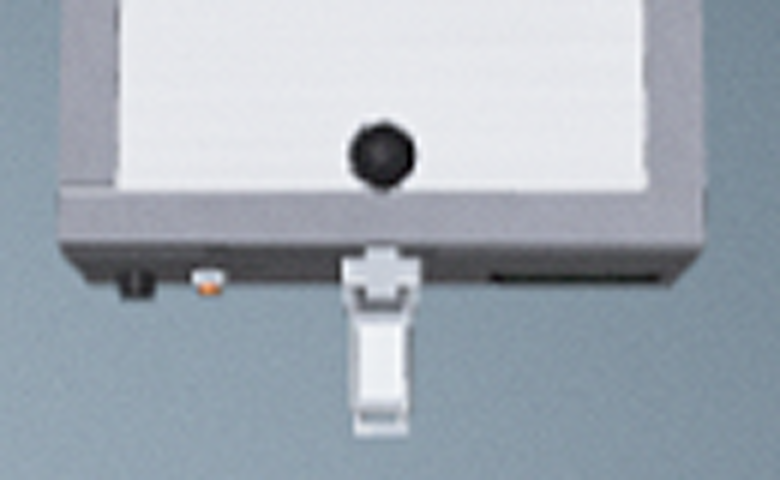

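```bash
python3 - <<'E'
from h import *
print(manip.sign_off())
E
```

```text
the job is handed in; nothing more can be done
None
```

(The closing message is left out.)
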